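# Shut the overfull drawer unit

### The job

Get the little two-drawer unit ready to be carried: shut both drawers fully home, one carton in each. The tall carton stands too high to pass under the unit's top, so first, with its drawer still wide open, topple it lengthways so that it lies flat on the drawer's floor (choose the end with room, or shift it to make room); leave the short carton standing. The cartons hold glass bulbs and the unit is light plastic: push gently, don't slam or ram the drawers, and leave the mug, tape roll and wire basket alone.

Things in the scene. Friction and masses are not known exactly. Their poses are not given: they have to be found in the camera images.
- unit: Fixed taupe plastic desktop drawer unit, 172 deep (x) x 210 wide (y) x 92 high, with two drawers side by side. Origin: middle of the foot of its open face, on the table; the face looks along the unit's -x, roughly at the robot, and the body reaches back to x = +172 mm; its top panel spans z = 80 to 92 mm.
- drawer_left (a joint): White drawer on the unit's +y side (its middle at y = +51 mm in the unit's frame): metres pulled out toward the unit's -x; 0 = fully home, front panel against the unit's face; 0.155 = fully out. Stiff: about 4 N to slide; stays where left.
- drawer_right (a joint): The same drawer on the unit's -y side (middle at y = -51 mm). Both drawers: inside 86 mm wide (y), 160 mm long (x, from the front panel's inner face to the rear wall), floor top 16 mm above the table, walls 4 mm thick, the sides up to z = 54 mm, the rear up to z = 76 mm, front panel 8 mm thick, 99 mm wide, z = 12 to 78 mm.
- front_left (a point): Centre of the outer face of the left drawer's front panel, 45 mm above the table; the face is flat and looks to the unit's -x (the dark grip strip on it is only 2 mm proud). Its axes are parallel to the unit's.
- front_right (a point): The same point of the right drawer's front panel.
- tall_carton: Closed cardboard carton 40 x 40 x 88 mm, about 0.11 kg, standing upright in one of the drawers; loose. Origin: centre of its 40 x 40 bottom face; z is its long axis, up at the start.
- short_carton: Closed cardboard carton 40 x 40 x 45 mm, about 0.06 kg, standing in the other drawer; low enough to pass under the unit's top. Origin: centre of its bottom face, z up.
- mug: White ceramic mug, 80 mm across, 92 mm high, standing on the table. Origin: centre of its underside. Bystander.
- tape: Roll of brown tape lying flat, 90 mm across, 24 mm high. Origin: centre of its underside. Bystander.
- basket: Steel wire basket 160 x 120 x 92 mm. Origin: centre of its underside. Bystander.

How it is judged:
By the outcome, as a careful person would: the job done as asked, in the order asked, and still so for the second after the job is handed in, with the robot touching nothing.
It also fails if it takes over 67 s, if anything falls off the work surface, if the arm or the gripper's body presses on something with over 40 N, if the wrist force passes 120 N, or if a joint passes its speed limit or range.

### The arm

A 6-joint arm with a two-finger parallel gripper is mounted at the origin on the work surface. World frame = base frame: x ahead of the robot, y to its left, z up, the work surface at z = 0. Lengths are in mm, angles in rad, forces in N, time in s.
With the tool pointing down it reaches from about 350 to 775 mm from the base axis. Payload 7.3 kg.
Tool frame: the origin (TCP) lies midway between the tips of the shut fingers; the grasp point (between the pads) lies 19 mm behind it (bot.grasp_offset is the distance from the TCP to the grasp point, in mm); x points along the fingers, y is the direction in which the jaws open and shut, and the axes are right-handed (so a half turn about x gives the same grasp; the last joint's range is limited). The gripper opens to 92 mm and grips with 3 to 60 N. Pads are 19 mm wide; open, the fingers measure 130 mm over their backs; the gripper's body (75 mm by 190 mm) begins 47 mm behind the grasp point.
Start: joints at [0.963, 0.342, 1.524, -0, 1.275, -0.146], TCP at [233.908, 470.034, 226.741] pointing down, gripper open.
Joint ranges: [-2.53, 2.53], [-0.77, 2.02], [0.04, 2.7], [-1, 4.14], [0.28, 2.66], [-3.11, 3.11]. Speed limits (rad/s): [2.57, 2.57, 3.14, 3.14, 3.14, 3.14].

### API

Orientations are given as a unit quaternion [x, y, z, w].
In Python, from plant import bot, imaging, job gives the robot as it stands.
- The arm moves only by the shell command python3 -m inch 'ROWS' [OPENING] [FORCE]. ROWS is JSON, a list of rows, each an object of numbers: "tx", "ty", "tz": the shift along the tool's x, y, z in cm; "yaw": the turn about the tool's x in degrees. A call has 1 to 20 rows; each row shifts and turns the commanded pose from where the row before left it, along the tool's axes as they then stand; what a row does not reach is not made up. A row lasts 1/8 s, in which the tool goes at most 62.5 mm and 10.7 degrees, less where a joint would pass 70% of its speed; a pose out of reach is approached as far as the arm can. A call is refused whole if a number of a shift passes 6.25 or a number of a turn 10.7, either way. A call with a gripper value outside its range is refused whole. OPENING is the opening, from -1 (shut) to 1 (fully open), set as the call begins (- or left out, the last holds). The fingers move at their own pace and stop on an object; FORCE is the grip in N (left out, the last holds). Time passes only in rows, so rows that do not move let the fingers close. It gives the time, the measured TCP pose, the force and the opening at its end, in the units of the state.
- bot.state(): the state, without advancing time (a new reading comes with each control period).
- imaging.grab_frame(name): name is "scene" or "side" or "wrist"; returns a dict with "pixels" (400x640x3 uint8, red, green, blue), "K" (3x3 intrinsics, pixels), "rvec" (rotation vector, rad) and "tvec" (3), from world to camera coordinates, as OpenCV has them; the wrist camera has in their place "T_tool_cam" (4x4, takes a point from camera to tool coordinates, whose origin is the TCP and whose axes are the tool frame's). Camera axes: x right, y down, z forward; pixel columns grow to the right and rows downward; lengths in mm; the calibration is good to about 2 mm. The wrist camera is an equidistant fisheye: a pixel r from the principal point sees the ray r / f radians off the axis. A picture is of the moment at which its call begins: read the wrist's pose just before it. There is no depth.
- job.hand_in(): hands the job in, once; it reports no verdict.
The state is a dict: "clock": time; "joints": joint angles; "qvel": joint speeds; "joint_torque": joint torques, N m; "position": TCP position; "eef_rot": TCP orientation; "wrist_force": force on the tool from outside, world axes, zero at the start; "moment": the same for the moment, N m; "grip_width": finger opening in mm.
Only numpy, scipy, OpenCV 4.12 (cv2) and the standard library are available. Lean on these libraries where they do the work, as an engineer would, in place of code of your own. Each camera call takes 0.05 s, during which the arm holds its last target.

## Working session

There is one attempt and no reset: what is moved stays moved. The work goes in short steps, Python scripts to look and compute and a shell command to move; the robot and the scene stay as the last step left them, time stands still between calls to the robot, and variables do not carry over. Pictures are saved under pics/ and viewed, and the job is handed in when it is done.

```bash
ls; mkdir -p pics; python3 - <<'E'
from plant import bot, imaging, job
import cv2
print(bot.state())
for n in ("scene","side","wrist"):
    f=imaging.grab_frame(n)
    cv2.imwrite(f"pics/{n}0.png",f["pixels"][:,:,::-1])
    print(n,{k:v for k,v in f.items() if k!="pixels"})
E
```

```text
pics
{'clock': 0.0, 'joints': array([ 9.63002209e-01,  3.42726207e-01,  1.52501172e+00, -3.86453224e-05,
        1.27541298e+00, -1.45968451e-01]), 'qvel': array([-1.23215621e-03,  1.68697786e-03,  2.17811047e-03, -7.97762214e-04,
        7.62562475e-04,  2.75729339e-05]), 'joint_torque': array([-9.16392273e-04, -4.31242132e+01, -2.44215381e+01,  7.18252128e-02,
        5.59131510e-02, -1.86590946e-04]), 'position': array([233.66969963, 469.67200121, 226.04501337]), 'eef_rot': array([ 0.16131186,  0.68852998, -0.162346  ,  0.68814877]), 'wrist_force': array([0.60017586, 0.87908973, 0.04427537]), 'moment': array([ 0.00890025,  0.05041077, -0.02938795]), 'grip_width': 91.66607175280873}
scene {'K': array([[450.19280007,   0.        , 320.1060024 ],
       [  0.        , 450.19280007, 197.97083172],
       [  0.        ,   0.        ,   1.        ]]), 'rvec': array([ 1.02627401,  2.42513936, -1.08029787]), 'tvec': array([ 408.23930952, -229.2656206 , 1585.3810384 ])}
side {'K': array([[467.60819958,   0.        , 318.46656316],
       [  0.        , 467.60819958, 197.01139486],
       [  0.        ,   0.        ,   1.        ]]), 'rvec': array([ 2.351388  , -0.59625372,  0.22972081]), 'tvec': array([-496.01544894,  240.44132337, 1093.10200106])}
wrist {'K': array([[309.70691629,   0.        , 321.8134364 ],
       [  0.        , 309.70691629, 205.58427418],
       [  0.        ,   0.        ,   1.        ]]), 'T_tool_cam': array([[ 9.01843474e-04, -2.97612015e-01,  9.54686480e-01,
        -1.59226355e+02],
       [ 9.99999585e-01,  3.91726140e-04, -8.22532539e-04,
        -3.18294587e-01],
       [-1.29180084e-04,  9.54686826e-01,  2.97612244e-01,
        -8.09694338e+01],
       [ 0.00000000e+00,  0.00000000e+00,  0.00000000e+00,
         1.00000000e+00]])}
```

View pics/scene0.png

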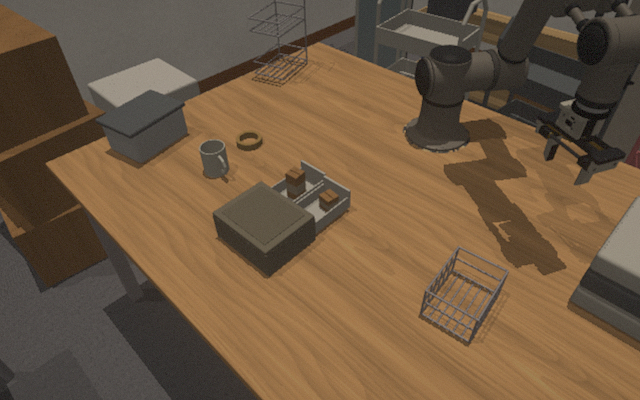

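View pics/side0.png

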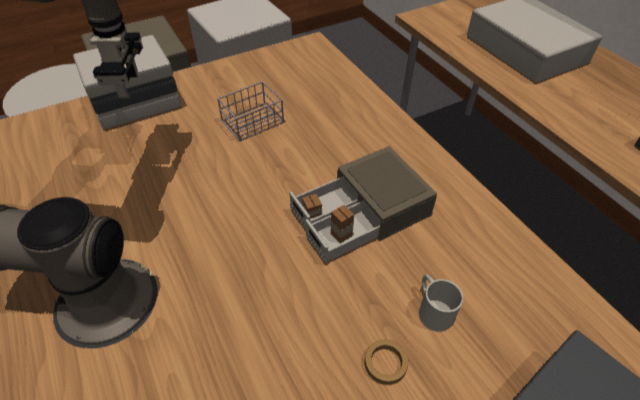

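View pics/wrist0.png

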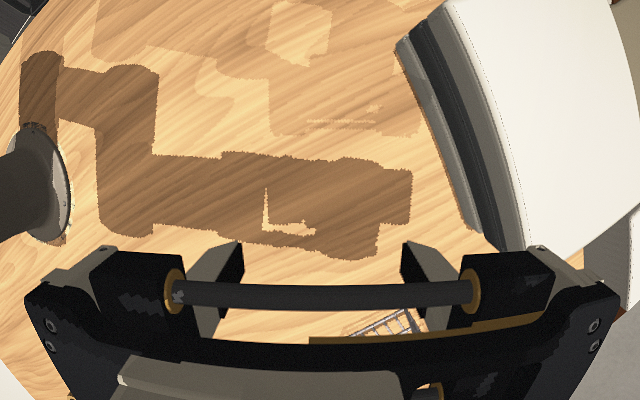

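The tall carton is in the drawer on the mug side (side view around 342,222), the short one in the other (312,206). I'll enlarge both views.

```bash
python3 - <<'E'
import cv2
a=cv2.imread("pics/side0.png")[140:265,280:440]; cv2.imwrite("pics/side0c.png",cv2.resize(a,None,fx=4.8,fy=4.8,interpolation=cv2.INTER_CUBIC))
a=cv2.imread("pics/scene0.png")[150:275,205:360]; cv2.imwrite("pics/scene0c.png",cv2.resize(a,None,fx=4.8,fy=4.8,interpolation=cv2.INTER_CUBIC))
E
```

```text
(no output)
```

View pics/side0c.png

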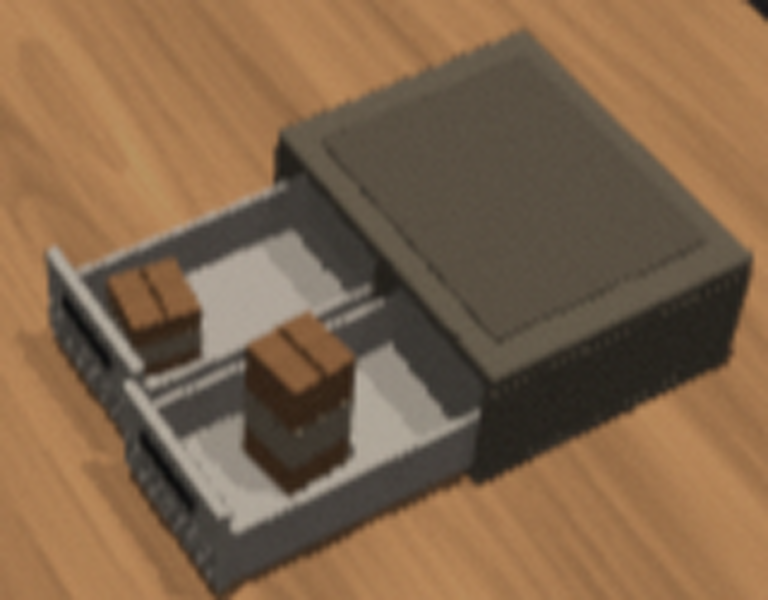

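View pics/scene0c.png

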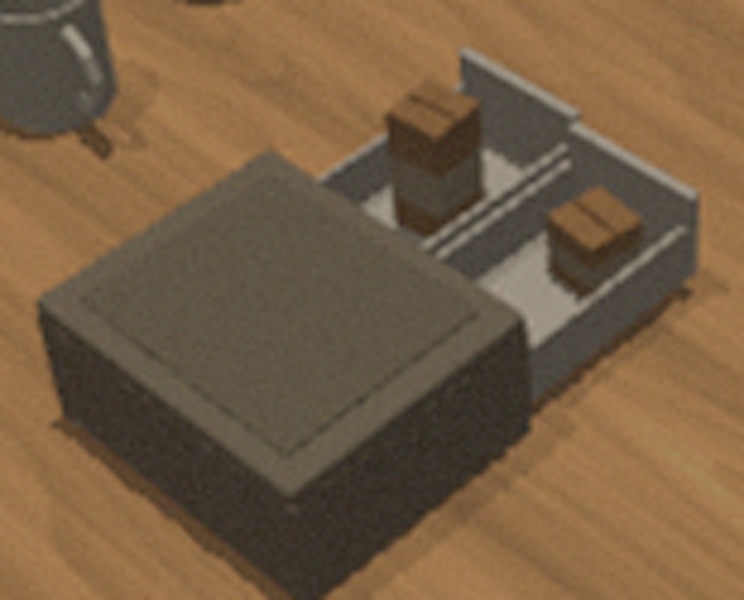

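```bash
cat > h.py <<'E'
import numpy as np, cv2
from scipy.optimize import least_squares
from scipy.spatial.transform import Rotation as R
CAM={'scene':(np.array([[450.1928,0,320.106],[0,450.1928,197.9708],[0,0,1]]),np.array([1.02627401,2.42513936,-1.08029787]),np.array([408.23930952,-229.2656206,1585.3810384])),
'side':(np.array([[467.6082,0,318.46656],[0,467.6082,197.0114],[0,0,1]]),np.array([2.351388,-0.59625372,0.22972081]),np.array([-496.01544894,240.44132337,1093.10200106]))}
def proj(c,P):
    K,r,t=CAM[c]; return cv2.projectPoints(np.atleast_2d(P).astype(float),r,t,K,None)[0][:,0]
def back(c,px,z):
    K,r,t=CAM[c]; Rm=cv2.Rodrigues(r)[0]; d=Rm.T@np.linalg.inv(K)@np.array([px[0],px[1],1.]); o=-Rm.T@t
    return o+d*(z-o[2])/d[2]
def pose2(p,L):
    c,s=np.cos(p[2]),np.sin(p[2]); L=np.asarray(L,float)
    return np.c_[p[0]+c*L[:,0]-s*L[:,1],p[1]+s*L[:,0]+c*L[:,1],L[:,2]]
E
cat > m0.py <<'E'
from h import *
S=lambda l:np.array(l)/4.8+[280,140]-0.4
C=lambda l:np.array(l)/4.8+[205,150]-0.4
top=[[0,105,92],[172,105,92],[172,-105,92],[0,-105,92]]
us=S([(279,137),(523,31),(751,258),(487,388)]); uc=C([(527,323),(290,493),(40,303),(270,152)])
def f(p):
    W=pose2(p,top); return np.r_[(proj('side',W)-us).ravel(),(proj('scene',W)-uc).ravel()]
b=back('side',us[0],92); 
r=least_squares(f,[b[0],b[1],0.]); print('unit',r.x,np.round(r.fun,1))
U=r.x
inv=lambda W:(np.c_[np.cos(U[2])*(W[:,0]-U[0])+np.sin(U[2])*(W[:,1]-U[1]),-np.sin(U[2])*(W[:,0]-U[0])+np.cos(U[2])*(W[:,1]-U[1]),W[:,2]])
for n,c,px,z in [('Rfront','side',S([(128,385),(226,522)]),78),('Lfront','side',S([(50,250),(140,372)]),78),('Rfront','scene',C([(462,50),(578,118)]),78),('Lfront','scene',C([(578,122),(697,197)]),78)]:
    print(n,c,inv(np.array([back(c,q,z) for q in px])).round(1).tolist())
q=[[-20,-20],[20,-20],[20,20],[-20,20]]
for n,z,s,cc in [('tall',104,[(243,352),(308,315),(355,355),(290,400)],[(387,118),(432,82),(482,102),(435,140)]),('short',61,[(107,272),(178,258),(200,308),(130,335)],[(548,215),(597,187),(642,232),(597,252)])]:
    for c,px in (('side',S(s)),('scene',C(cc))):
        W=np.array([back(c,k,z) for k in px]); print(n,c,'world',W.mean(0).round(1),'unit',inv(W).round(1)[:,:2].tolist(),inv(W).mean(0).round(1))
E
python3 m0.py
```

```text
unit [ 6.49645115e+02 -5.58058505e+01  2.34045357e-02] [-0.9 -1.9  0.5 -1.1  1.  -0.4  0.6 -1.6  0.6 -2.2  0.1 -0.  -1.  -1.6
  0.5 -1.6]
Rfront side [[-155.6, -6.4, 78.0], [-155.5, -105.5, 78.0]]
Lfront side [[-146.9, 97.0, 78.0], [-146.0, -1.9, 78.0]]
Rfront scene [[-150.9, -99.3, 78.0], [-150.4, 0.6, 78.0]]
Lfront scene [[-147.6, 3.2, 78.0], [-143.6, 100.8, 78.0]]
tall side world [ 569.9 -108.6  104. ] unit [[-104.5, -35.1], [-62.9, -30.4], [-56.4, -64.9], [-100.1, -73.3]] [-81.  -50.9 104. ]
tall scene world [ 574.7 -103.2  104. ] unit [[-52.5, -61.1], [-93.9, -65.7], [-100.4, -30.0], [-57.3, -25.7]] [-76.  -45.6 104. ]
short side world [542.3  -3.1  61. ] unit [[-120.9, 81.2], [-82.0, 70.9], [-89.7, 33.3], [-131.7, 35.4]] [-106.1   55.2   61. ]
short scene world [5.455e+02 4.000e-01 6.100e+01] unit [[-88.0, 34.1], [-125.6, 38.7], [-113.9, 84.9], [-83.8, 77.0]] [-102.8   58.7   61. ]
```

```bash
cat >> h.py <<'E'
U=np.array([649.6,-55.8,0.0234])
def u2w(q): return pose2(U,[q])[0]
def w2u(W):
    W=np.asarray(W,float); c,s=np.cos(U[2]),np.sin(U[2]); d=W[:2]-U[:2]
    return np.array([c*d[0]+s*d[1],-s*d[0]+c*d[1],W[2]])
def show(st=None):
    from plant import bot
    st=st or bot.state(); M=R.from_quat(st['eef_rot']).as_matrix()
    print('t%.2f'%st['clock'],'tcp w',st['position'].round(1),'u',w2u(st['position']).round(1),'yawdeg of tool y in unit %.1f'%(np.degrees(np.arctan2(M[1,1],M[0,1])-U[2])),'tilt',(np.degrees(np.arccos(-M[2,0]))).round(2),'F',np.round(st['wrist_force'],1),'grip %.1f'%st['grip_width'],'q',st['joints'].round(2)); return st,M
def togo(target_u):
    st,M=show(); print('cm tool shift to',target_u,(M.T@(u2w(target_u)-st['position'])/10).round(2))
E
python3 - <<'E'
from h import *
st,M=show(); print(M.round(3))
togo([-78,-48,150])
for n,c,px,z in [('mug top','side',(442,298),92),('mug top','scene',(213,147),92),('tape','side',(386,361),12)]:
    print(n,back(c,px,z),w2u(back(c,px,z)))
E
```

```text
t0.15 tcp w [233.8 469.8 226.2] u [-403.4  535.2  226.2] yawdeg of tool y in unit 62.2 tilt 0.06 F [-0.4  0.4 -0.3] grip 91.9 q [ 0.96  0.34  1.52 -0.    1.28 -0.15]
[[-0.001  0.446  0.895]
 [-0.001  0.895 -0.446]
 [-1.    -0.001 -0.   ]]
t0.15 tcp w [233.8 469.8 226.2] u [-403.4  535.2  226.2] yawdeg of tool y in unit 62.2 tilt 0.06 F [-0.4  0.4 -0.3] grip 91.9 q [ 0.96  0.34  1.52 -0.    1.28 -0.15]
cm tool shift to [-78, -48, 150] [  7.65 -36.4   55.99]
mug top [ 644.46593686 -402.81561976   92.        ] [ -13.25208208 -346.80049204   92.        ]
mug top [ 653.99886819 -391.22467681   92.        ] [  -3.45055724 -335.43577255   92.        ]
tape [ 489.15918548 -436.66095255   12.        ] [-169.30822403 -377.00271275   12.        ]
```

```bash
python3 -m inch '[{"ty":-1.5,"tz":2.3},{"ty":-3,"tz":4.6},{"ty":-3,"tz":4.6},{"ty":-3,"tz":4.6},{"ty":-3,"tz":4.6},{"ty":-3,"tz":4.6},{"ty":-3,"tz":4.6},{"ty":-3,"tz":4.6},{"ty":-3,"tz":4.6},{"ty":-3,"tz":4.6},{"ty":-3,"tz":4.6},{"ty":-1.5,"tz":2.3},{"yaw":-7},{"yaw":-7},{"yaw":-7},{"yaw":-7},{},{}]'; python3 - <<'E'
from h import *
from plant import imaging
show()
f=imaging.grab_frame("wrist"); cv2.imwrite("pics/w1.png",f["pixels"][:,:,::-1])
E
```

```text
t0.15 tcp w [233.8 469.8 226.2] u [-403.4  535.2  226.2] yawdeg of tool y in unit 62.2 tilt 0.06 F [-0.4  0.4 -0.3] grip 91.9 q [ 0.96  0.34  1.52 -0.    1.28 -0.15]invalid input at $[0]: expected keys tx, ty, tz, yaw
```

View pics/w1.png

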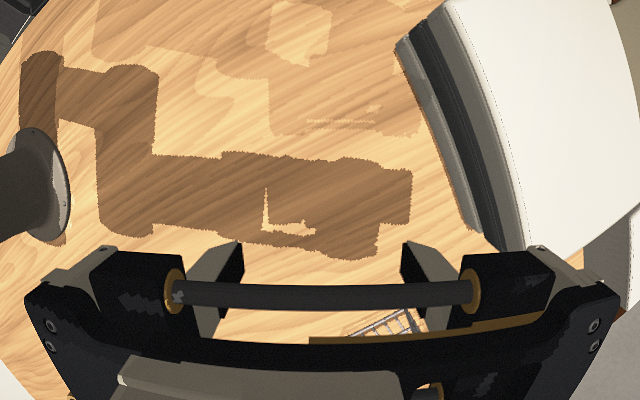

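The call was refused because rows need all four keys. I'll write them out in full.

```bash
python3 -m inch '[{"tx":0,"ty":-1.5,"tz":2.3,"yaw":0},{"tx":0,"ty":-3,"tz":4.6,"yaw":0},{"tx":0,"ty":-3,"tz":4.6,"yaw":0},{"tx":0,"ty":-3,"tz":4.6,"yaw":0},{"tx":0,"ty":-3,"tz":4.6,"yaw":0},{"tx":0,"ty":-3,"tz":4.6,"yaw":0},{"tx":0,"ty":-3,"tz":4.6,"yaw":0},{"tx":0,"ty":-3,"tz":4.6,"yaw":0},{"tx":0,"ty":-3,"tz":4.6,"yaw":0},{"tx":0,"ty":-3,"tz":4.6,"yaw":0},{"tx":0,"ty":-3,"tz":4.6,"yaw":0},{"tx":0,"ty":-3,"tz":4.6,"yaw":0},{"tx":0,"ty":0,"tz":0,"yaw":-7},{"tx":0,"ty":0,"tz":0,"yaw":-7},{"tx":0,"ty":0,"tz":0,"yaw":-7},{"tx":0,"ty":0,"tz":0,"yaw":-7},{"tx":0,"ty":0,"tz":0,"yaw":0},{"tx":0,"ty":0,"tz":0,"yaw":0}]'; python3 - <<'E'
from h import *
from plant import imaging
show()
f=imaging.grab_frame("wrist"); cv2.imwrite("pics/w2.png",f["pixels"][:,:,::-1])
E
```

```text
clock: 2.45
position: [553.7, -74.5, 226.6]
eef_rot: [-0.009, 0.707, 0.009, 0.707]
wrist_force: [-0.4, -0.1, 0.5]
grip_width: 91.9
t2.45 tcp w [553.7 -74.5 226.6] u [-96.3 -16.4 226.6] yawdeg of tool y in unit 90.1 tilt 0.01 F [-0.4 -0.1  0.5] grip 91.9 q [-0.27  0.4   1.43  0.    1.31 -1.87]
```

View pics/w2.png

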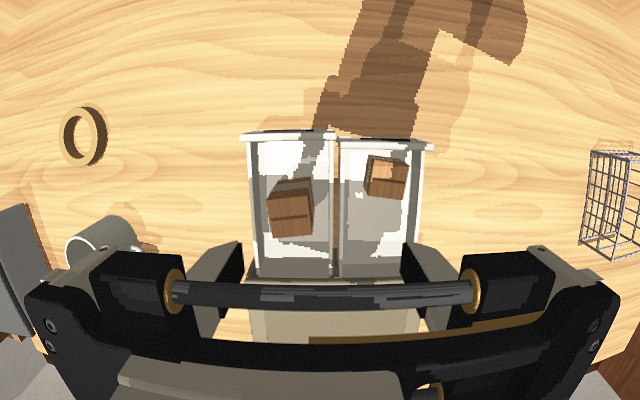

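```bash
cat >> h.py <<'E'
WK=(309.70691629,321.8134364,205.58427418)
TC=np.array([[9.01843474e-04,-2.97612015e-01,9.54686480e-01,-159.226355],[9.99999585e-01,3.91726140e-04,-8.22532539e-04,-.318294587],[-1.29180084e-04,9.54686826e-01,2.97612244e-01,-80.9694338],[0,0,0,1]])
def wback(px,z,st):
    f,cx,cy=WK; d=np.array([px[0]-cx,px[1]-cy]); r=np.hypot(*d); th=r/f
    v=np.array([np.sin(th)*d[0]/r,np.sin(th)*d[1]/r,np.cos(th)])
    M=R.from_quat(st['eef_rot']).as_matrix(); d=M@TC[:3,:3]@v; o=st['position']+M@TC[:3,3]
    return o+d*(z-o[2])/d[2]
def wfwd(W,st):
    f,cx,cy=WK; M=R.from_quat(st['eef_rot']).as_matrix(); q=TC[:3,:3].T@(M.T@(np.asarray(W)-st['position'])-TC[:3,3])
    r=np.hypot(q[0],q[1]); th=np.arctan2(r,q[2]); return np.array([cx+f*th*q[0]/r,cy+f*th*q[1]/r])
E
python3 -c "
import cv2
a=cv2.imread('pics/w2.png')[120:290,230:450]; cv2.imwrite('pics/w2c.png',cv2.resize(a,None,fx=3.5,fy=3.5,interpolation=cv2.INTER_CUBIC))"
```

```text
(no output)
```

View pics/w2c.png

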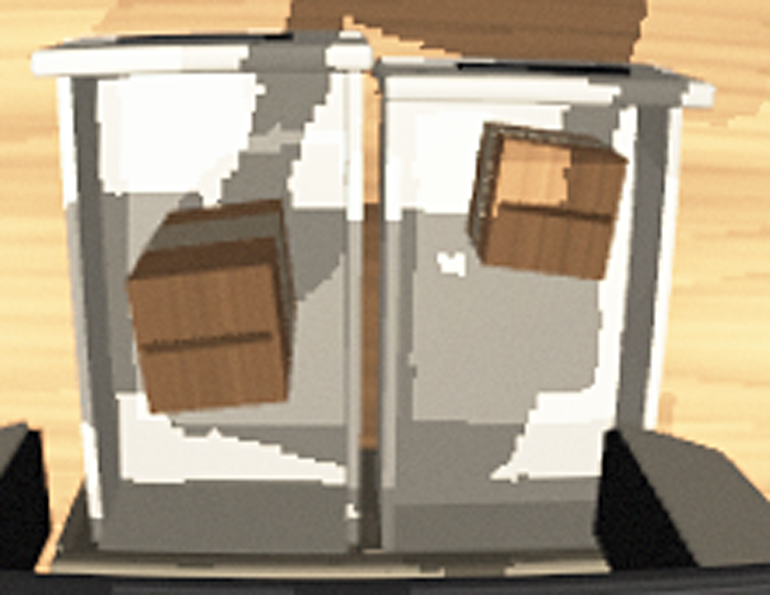

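```bash
cat > m1.py <<'E'
from h import *
st,_=show()
P=lambda l:np.array(l)/3.5+[230,120]-0.3
for n,z,l in [('tall',104,[(130,280),(274,238),(288,402),(152,412)]),('short',61,[(500,138),(628,160),(603,278),(487,262)]),
 ('Rpanel inner top',78,[(34,72),(366,70)]),('Rpanel outer top',78,[(36,48),(368,38)]),('Lpanel inner',78,[(386,98),(710,103)]),('Lpanel outer',78,[(380,66),(710,84)]),
 ('R -y wall top in',54,[(75,90),(98,500)]),('R +y wall top in',54,[(349,90),(347,500)]),('R +y wall top out',54,[(361,90),(361,440)]),('unit face',92,[(45,570),(610,570)]),('floor front right',16,[(95,78),(345,75)])]:
    W=np.array([w2u(wback(p,z,st)) for p in P(l)]); print(n,W.round(1)[:,:2].tolist(),W.mean(0).round(1))
E
python3 m1.py
```

```text
t2.50 tcp w [553.7 -74.5 226.6] u [-96.3 -16.4 226.6] yawdeg of tool y in unit 90.1 tilt 0.01 F [-0.2  0.2 -0.4] grip 91.8 q [-0.27  0.4   1.43  0.    1.31 -1.87]
tall [[-95.2, -69.6], [-106.9, -30.0], [-59.5, -26.6], [-56.1, -65.4]] [-79.4 -47.9 104. ]
short [[-128.0, 37.1], [-122.0, 78.1], [-83.7, 72.5], [-88.8, 34.5]] [-105.6   55.6   61. ]
Rpanel inner top [[-150.5, -100.6], [-149.7, -4.7]] [-150.1  -52.7   78. ]
Rpanel outer top [[-157.5, -99.7], [-158.9, -4.2]] [-158.2  -52.    78. ]
Lpanel inner [[-141.7, 1.0], [-142.9, 97.9]] [-142.3   49.5   78. ]
Lpanel outer [[-150.9, -0.8], [-148.6, 97.5]] [-149.8   48.4   78. ]
R -y wall top in [[-142.3, -94.1], [-0.6, -95.3]] [-71.5 -94.7  54. ]
R +y wall top in [[-141.3, -8.9], [-1.9, -8.4]] [-71.6  -8.6  54. ]
R +y wall top out [[-141.4, -5.3], [-24.8, -3.9]] [-83.1  -4.6  54. ]
unit face [[5.6, -106.3], [5.4, 76.2]] [  5.5 -15.1  92. ]
floor front right [[-142.3, -95.6], [-142.4, -9.4]] [-142.4  -52.5   16. ]
```

```bash
python3 -c "
from h import *
togo([-87,-48,80])"
```

```text
t2.50 tcp w [553.7 -74.5 226.6] u [-96.3 -16.4 226.6] yawdeg of tool y in unit 90.1 tilt 0.01 F [-0.2  0.2 -0.4] grip 91.8 q [-0.27  0.4   1.43  0.    1.31 -1.87]
cm tool shift to [-87, -48, 80] [14.66 -3.16  0.92]
```

```bash
python3 -m inch '[{"tx":0,"ty":-1.58,"tz":0.46,"yaw":0},{"tx":0,"ty":-1.58,"tz":0.46,"yaw":0},{"tx":0,"ty":0,"tz":0,"yaw":-6},{"tx":3,"ty":0,"tz":0,"yaw":0},{"tx":3,"ty":0,"tz":0,"yaw":0},{"tx":3,"ty":0,"tz":0,"yaw":0},{"tx":3,"ty":0,"tz":0,"yaw":0},{"tx":2.6,"ty":0,"tz":0,"yaw":0},{"tx":0,"ty":0,"tz":0,"yaw":0},{"tx":0,"ty":0,"tz":0,"yaw":0}]' 0.4; python3 - <<'E'
from h import *
from plant import imaging
show()
for n in ("wrist","side"):
    f=imaging.grab_frame(n); a=f["pixels"][:,:,::-1]
    a=a[100:300,200:460] if n=="wrist" else a[140:265,280:440]
    cv2.imwrite(f"pics/{n}3.png",cv2.resize(a,(780,600 if n=="wrist" else 600),interpolation=cv2.INTER_CUBIC))
E
```

```text
clock: 3.75
position: [564.6, -106.7, 81.6]
eef_rot: [-0.046, 0.705, 0.046, 0.706]
wrist_force: [0.8, 0.1, 0.6]
grip_width: 64.6
t3.75 tcp w [ 564.6 -106.7   81.6] u [-86.2 -48.9  81.6] yawdeg of tool y in unit 96.2 tilt 0.08 F [0.8 0.1 0.6] grip 64.6 q [-0.32  0.58  1.57  0.    0.99 -2.02]
```

View pics/wrist3.png

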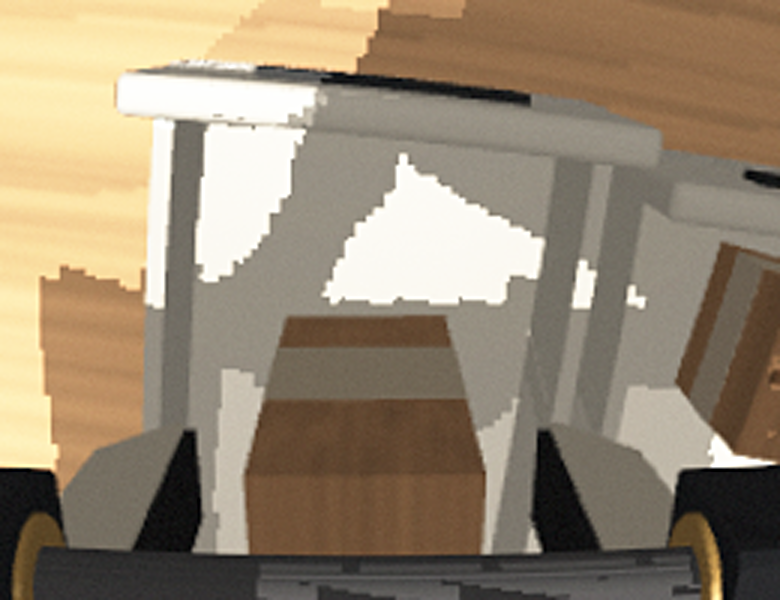

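View pics/side3.png

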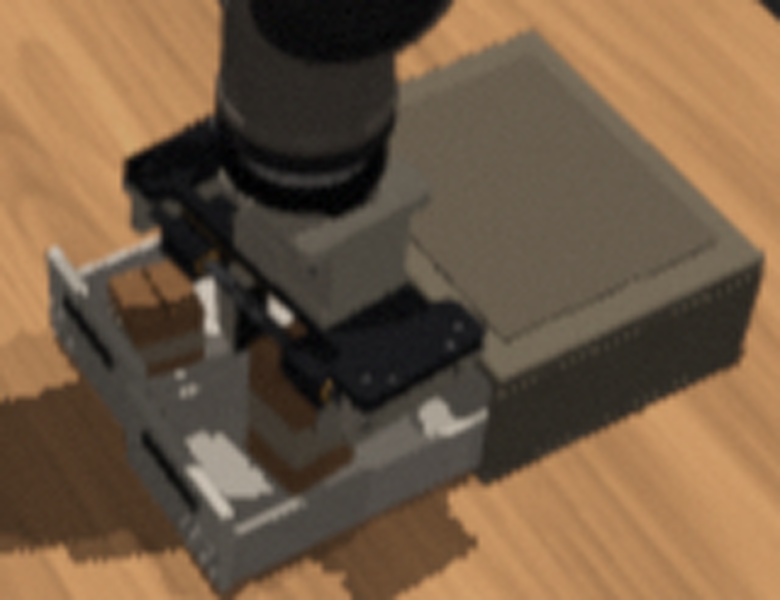

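The carton is centred between the fingers and square to them (crop 247–485 between pads at 201 and 537). Next I close at a low force.

```bash
python3 -m inch '[{"tx":0,"ty":0,"tz":0,"yaw":0},{"tx":0,"ty":0,"tz":0,"yaw":0},{"tx":0,"ty":0,"tz":0,"yaw":0},{"tx":0,"ty":0,"tz":0,"yaw":0},{"tx":0,"ty":0,"tz":0,"yaw":0},{"tx":0,"ty":0,"tz":0,"yaw":0}]' -1 8;  python3 -c "
from h import *
show()"
```

```text
clock: 4.6
position: [564.0, -105.9, 80.9]
eef_rot: [-0.047, 0.705, 0.046, 0.706]
wrist_force: [0.3, -0.7, 3.2]
grip_width: 39.8
t4.60 tcp w [ 564.  -105.9   80.9] u [-86.8 -48.1  80.9] yawdeg of tool y in unit 96.2 tilt 0.02 F [ 0.3 -0.7  3.2] grip 39.8 q [-0.32  0.58  1.57  0.    0.99 -2.02]
```

```bash
python3 -m inch '[{"tx":-0.3,"ty":0,"tz":0,"yaw":0},{"tx":-0.3,"ty":0,"tz":0,"yaw":0},{"tx":0,"ty":0,"tz":0,"yaw":3},{"tx":0,"ty":-0.34,"tz":0,"yaw":3},{"tx":0,"ty":0,"tz":0.7,"yaw":0},{"tx":0,"ty":0,"tz":0.7,"yaw":0},{"tx":0,"ty":0,"tz":0.8,"yaw":0},{"tx":0,"ty":0,"tz":0.8,"yaw":0},{"tx":0,"ty":0,"tz":0.8,"yaw":0},{"tx":0,"ty":0,"tz":0.8,"yaw":0},{"tx":0,"ty":0,"tz":0,"yaw":0},{"tx":0.2,"ty":0,"tz":0,"yaw":0},{"tx":0.2,"ty":0,"tz":0,"yaw":0},{"tx":0.1,"ty":0,"tz":0,"yaw":0},{"tx":0,"ty":0,"tz":0,"yaw":0},{"tx":0,"ty":0,"tz":0,"yaw":0}]';  python3 - <<'E'
from h import *
from plant import imaging
show()
for n in ("wrist","side"):
    f=imaging.grab_frame(n); a=f["pixels"][:,:,::-1]
    a=a[100:300,200:460] if n=="wrist" else a[140:265,280:440]
    cv2.imwrite(f"pics/{n}4.png",cv2.resize(a,(780,600),interpolation=cv2.INTER_CUBIC))
E
```

```text
clock: 6.6
position: [610.1, -108.0, 81.8]
eef_rot: [-0.009, 0.707, 0.01, 0.707]
wrist_force: [0.6, -0.1, -1.9]
grip_width: 39.8
t6.60 tcp w [ 610.1 -108.    81.8] u [-40.7 -51.3  81.8] yawdeg of tool y in unit 90.2 tilt 0.01 F [ 0.6 -0.1 -1.9] grip 39.8 q [-0.3   0.65  1.43  0.    1.06 -1.9 ]
```

View pics/wrist4.png

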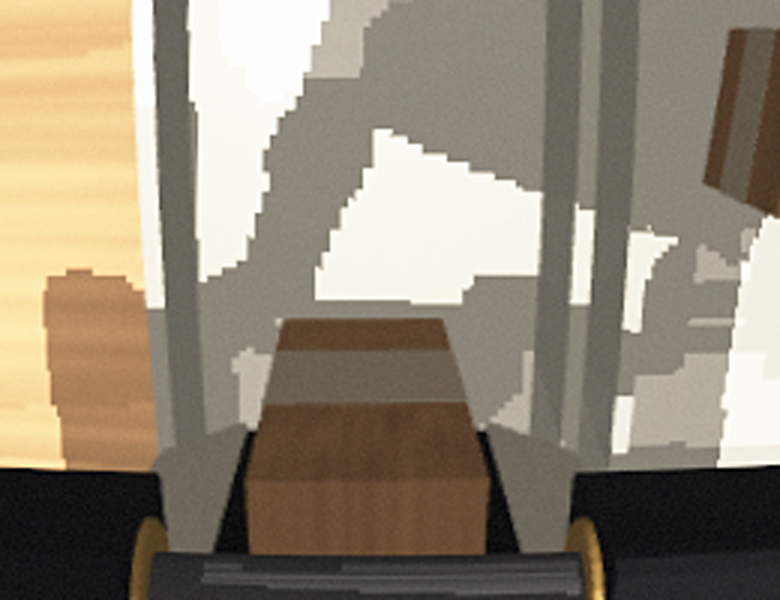

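View pics/side4.png

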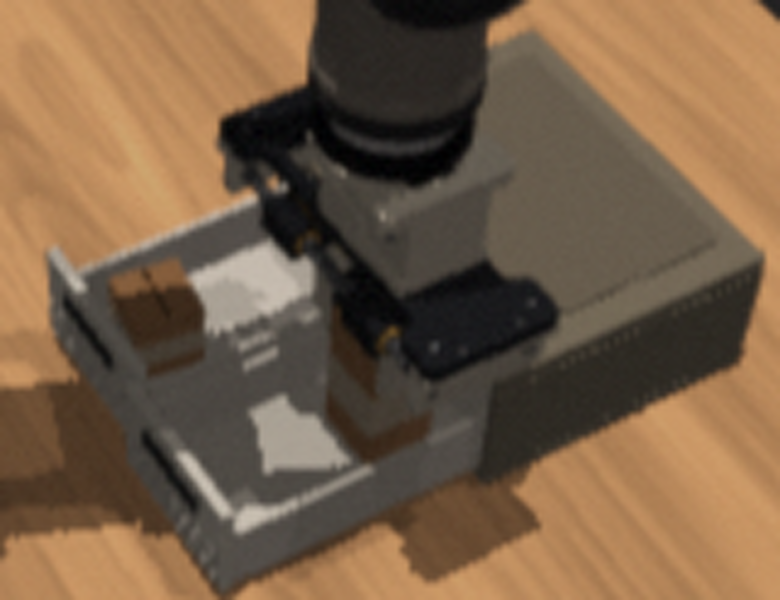

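```bash
python3 -m inch '[{"tx":0.1,"ty":0,"tz":0,"yaw":0},{"tx":0,"ty":0,"tz":-0.3,"yaw":0},{"tx":0,"ty":0,"tz":-0.4,"yaw":0},{"tx":0,"ty":0,"tz":-0.4,"yaw":0},{"tx":0,"ty":0,"tz":-0.4,"yaw":0},{"tx":0,"ty":0,"tz":0,"yaw":0}]' -1 5;  python3 - <<'E'
from h import *
from plant import imaging
show()
for n in ("wrist","side"):
    f=imaging.grab_frame(n); a=f["pixels"][:,:,::-1]
    a=a[100:300,200:460] if n=="wrist" else a[140:265,280:440]
    cv2.imwrite(f"pics/{n}5.png",cv2.resize(a,(780,600),interpolation=cv2.INTER_CUBIC))
E
```

```text
clock: 7.45
position: [594.8, -108.6, 81.0]
eef_rot: [-0.01, 0.707, 0.009, 0.707]
wrist_force: [-0.6, -1.6, 2.8]
grip_width: 40.2
t7.45 tcp w [ 594.8 -108.6   81. ] u [-56.  -51.5  81. ] yawdeg of tool y in unit 90.2 tilt 0.01 F [-0.6 -1.6  2.8] grip 40.2 q [-0.31  0.63  1.48 -0.    1.04 -1.9 ]
```

View pics/wrist5.png

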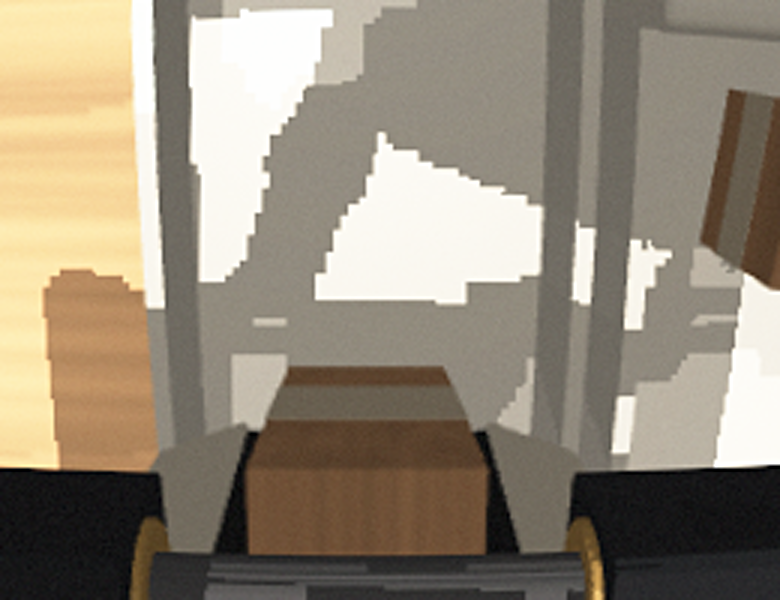

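View pics/side5.png

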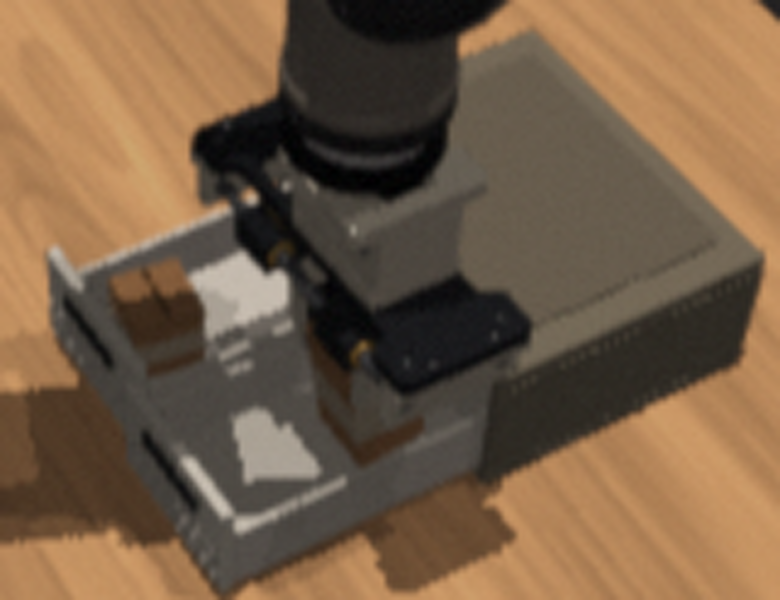

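```bash
cat > piv.py <<'E'
from h import *
import sys
st,_=show(); v=float(sys.argv[1]); a=float(sys.argv[2]); b=float(sys.argv[3])
for u in (a,b): print(w2u(wback((200+u/3,100+v/3),16,st)).round(1))
E
python3 piv.py 366 288 443
```

```text
t7.55 tcp w [ 595.  -108.6   81. ] u [-55.8 -51.5  81. ] yawdeg of tool y in unit 90.2 tilt 0.01 F [ 0.1 -1.7  3.5] grip 39.7 q [-0.31  0.63  1.48 -0.    1.04 -1.9 ]
[-53.5 -72.   16. ]
[-53.6 -32.   16. ]
```

```bash
python3 -m inch '[{"tx":0,"ty":0,"tz":-0.27,"yaw":0},{"tx":0,"ty":0,"tz":-0.27,"yaw":0},{"tx":0.04,"ty":0,"tz":-0.33,"yaw":0},{"tx":0.05,"ty":0,"tz":-0.33,"yaw":0},{"tx":0.07,"ty":0,"tz":-0.33,"yaw":0},{"tx":0.08,"ty":0,"tz":-0.33,"yaw":0},{"tx":0.1,"ty":0,"tz":-0.32,"yaw":0},{"tx":0.11,"ty":0,"tz":-0.32,"yaw":0},{"tx":0.13,"ty":0,"tz":-0.31,"yaw":0},{"tx":0.14,"ty":0,"tz":-0.31,"yaw":0},{"tx":0.15,"ty":0,"tz":-0.3,"yaw":0},{"tx":0.16,"ty":0,"tz":-0.29,"yaw":0},{"tx":0,"ty":0,"tz":0,"yaw":0}]';  python3 - <<'E'
from h import *
from plant import imaging
show()
for n in ("wrist","side"):
    f=imaging.grab_frame(n); a=f["pixels"][:,:,::-1]
    a=a[100:300,200:460] if n=="wrist" else a[140:265,280:440]
    cv2.imwrite(f"pics/{n}6.png",cv2.resize(a,(780,600),interpolation=cv2.INTER_CUBIC))
E
```

```text
clock: 9.18
position: [557.5, -109.4, 70.2]
eef_rot: [-0.009, 0.707, 0.01, 0.707]
wrist_force: [-1.0, -0.9, 1.2]
grip_width: 40.3
t9.18 tcp w [ 557.5 -109.4   70.2] u [-93.4 -51.4  70.2] yawdeg of tool y in unit 90.2 tilt 0.06 F [-1.  -0.9  1.2] grip 40.3 q [-0.33  0.59  1.6  -0.    0.96 -1.93]
```

View pics/wrist6.png

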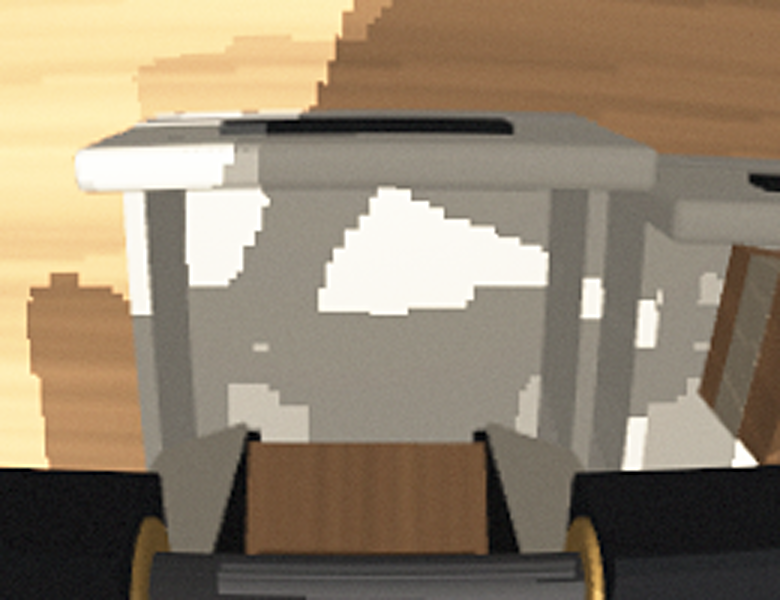

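View pics/side6.png

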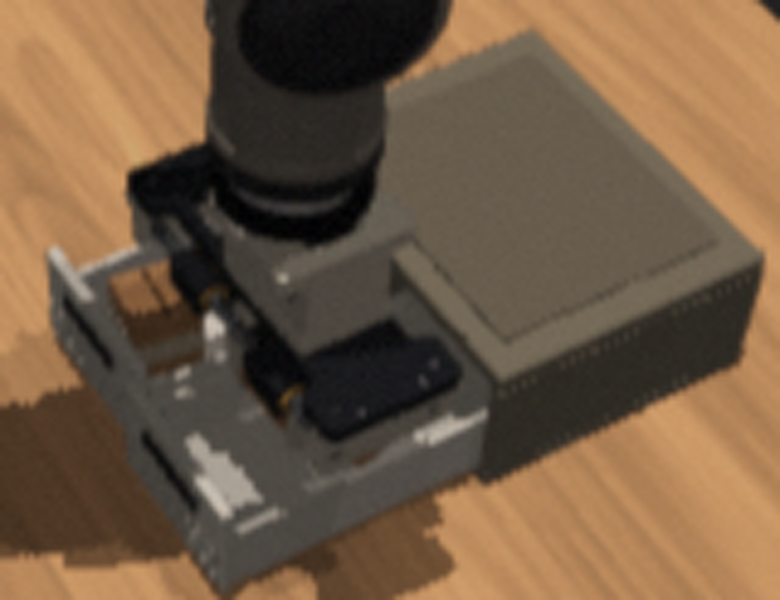

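```bash
python3 -m inch '[{"tx":0.18,"ty":0,"tz":-0.28,"yaw":0},{"tx":0.19,"ty":0,"tz":-0.28,"yaw":0},{"tx":0.21,"ty":0,"tz":-0.27,"yaw":0},{"tx":0.21,"ty":0,"tz":-0.26,"yaw":0},{"tx":0.23,"ty":0,"tz":-0.25,"yaw":0},{"tx":0.23,"ty":0,"tz":-0.24,"yaw":0},{"tx":0.25,"ty":0,"tz":-0.23,"yaw":0},{"tx":0.25,"ty":0,"tz":-0.22,"yaw":0},{"tx":0.27,"ty":0,"tz":-0.2,"yaw":0},{"tx":0.27,"ty":0,"tz":-0.2,"yaw":0},{"tx":0,"ty":0,"tz":0,"yaw":0}]';  python3 - <<'E'
from h import *
from plant import imaging
st,_=show()
for n in ("wrist","side"):
    f=imaging.grab_frame(n); a=f["pixels"][:,:,::-1]
    a=a[100:300,200:460] if n=="wrist" else a[140:265,280:440]
    cv2.imwrite(f"pics/{n}7.png",cv2.resize(a,(780,600),interpolation=cv2.INTER_CUBIC))
E
```

```text
clock: 10.65
position: [533.4, -110.0, 47.1]
eef_rot: [-0.009, 0.707, 0.01, 0.707]
wrist_force: [-0.8, -0.1, -1.3]
grip_width: 39.8
t10.65 tcp w [ 533.4 -110.    47.1] u [-117.4  -51.4   47.1] yawdeg of tool y in unit 90.2 tilt 0.04 F [-0.8 -0.1 -1.3] grip 39.8 q [-0.34  0.58  1.69  0.    0.87 -1.94]
```

View pics/wrist7.png

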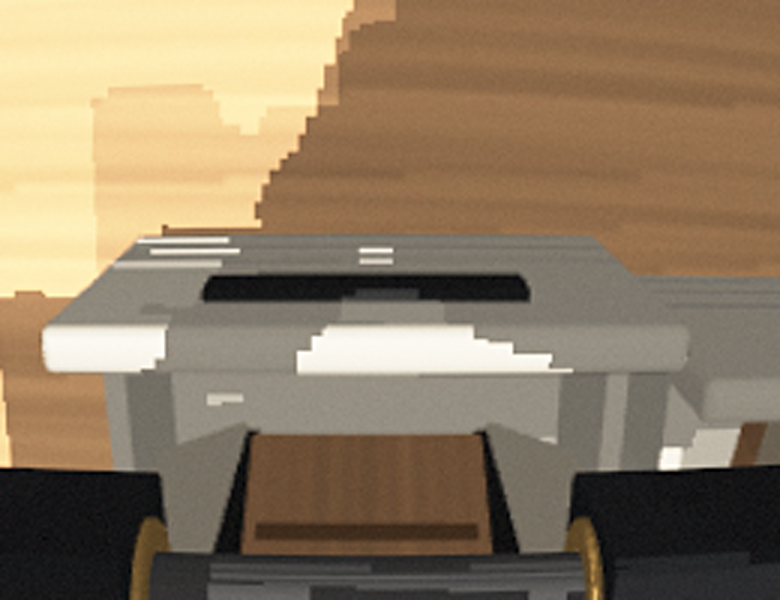

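View pics/side7.png

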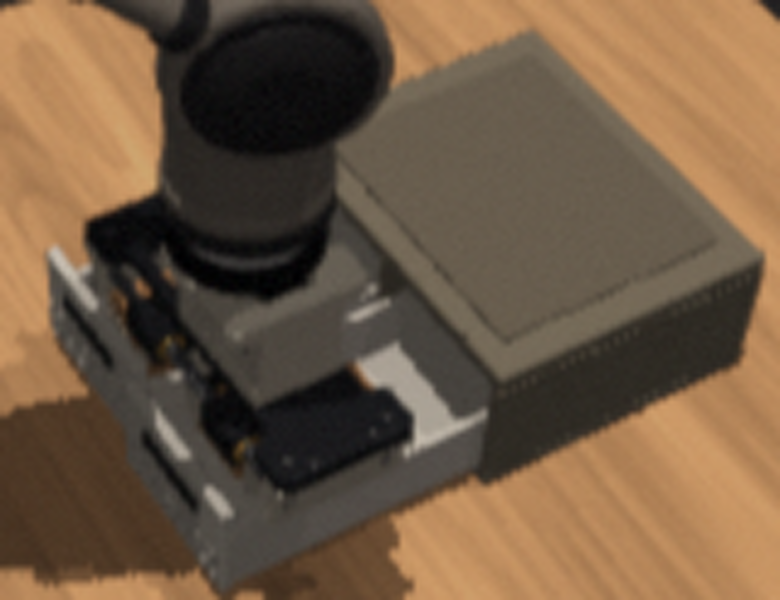

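```bash
python3 -m inch '[{"tx":0.28,"ty":0,"tz":-0.18,"yaw":0},{"tx":0.29,"ty":0,"tz":-0.17,"yaw":0},{"tx":0.3,"ty":0,"tz":-0.16,"yaw":0},{"tx":0.3,"ty":0,"tz":-0.15,"yaw":0},{"tx":0.31,"ty":0,"tz":-0.13,"yaw":0},{"tx":0.31,"ty":0,"tz":-0.12,"yaw":0},{"tx":0,"ty":0,"tz":0,"yaw":0}]';  python3 - <<'E'
from h import *
from plant import imaging
st,_=show()
for n in ("wrist",):
    f=imaging.grab_frame(n); a=f["pixels"][:,:,::-1]
    a=a[100:300,200:460] if n=="wrist" else a[140:265,280:440]
    cv2.imwrite(f"pics/{n}8.png",cv2.resize(a,(780,600),interpolation=cv2.INTER_CUBIC))
E
```

```text
clock: 11.62
position: [524.5, -110.2, 29.2]
eef_rot: [-0.009, 0.707, 0.01, 0.707]
wrist_force: [-0.4, 0.1, -2.2]
grip_width: 40.0
t11.62 tcp w [ 524.5 -110.2   29.2] u [-126.3  -51.5   29.2] yawdeg of tool y in unit 90.2 tilt 0.02 F [-0.4  0.1 -2.2] grip 40.0 q [-0.35  0.6   1.72  0.    0.82 -1.95]
```

View pics/wrist8.png

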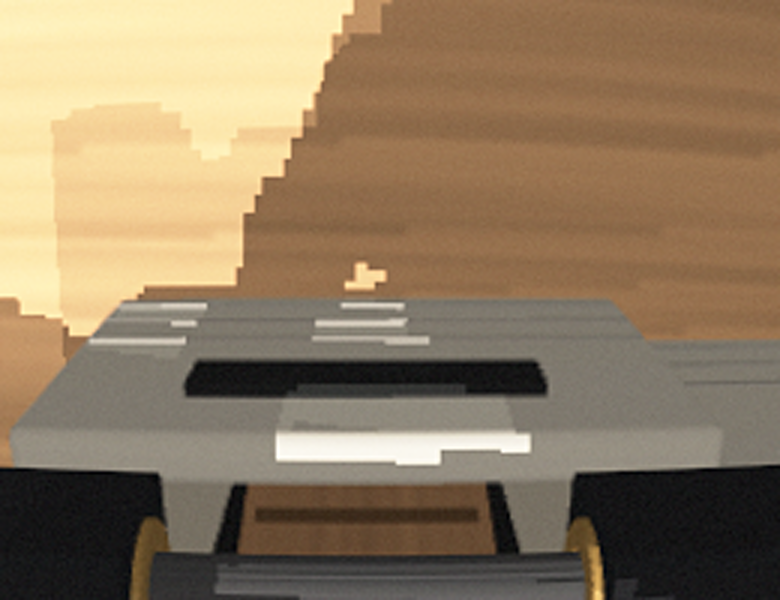

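```bash
python3 -m inch '[{"tx":0.3,"ty":0,"tz":-0.1,"yaw":0},{"tx":0.35,"ty":0,"tz":-0.08,"yaw":0},{"tx":0,"ty":0,"tz":0,"yaw":0}]';  python3 -m inch '[{"tx":0,"ty":0,"tz":0,"yaw":0},{"tx":0,"ty":0,"tz":0,"yaw":0},{"tx":0,"ty":0,"tz":0,"yaw":0}]' -0.05; python3 -c "
from h import *
show()"
```

```text
clock: 12.05
position: [522.7, -110.3, 22.8]
eef_rot: [-0.009, 0.707, 0.01, 0.707]
wrist_force: [0.5, -0.1, -0.8]
grip_width: 39.6
clock: 12.42
position: [523.0, -110.4, 23.2]
eef_rot: [-0.01, 0.707, 0.01, 0.707]
wrist_force: [0.2, -0.0, -0.5]
grip_width: 43.0
t12.43 tcp w [ 523.  -110.4   23.2] u [-127.9  -51.6   23.2] yawdeg of tool y in unit 90.2 tilt 0.02 F [ 0.2 -0.  -0.5] grip 43.0 q [-0.35  0.61  1.73  0.    0.8  -1.95]
```

```bash
python3 -m inch '[{"tx":-0.5,"ty":0,"tz":0,"yaw":0},{"tx":-0.8,"ty":0,"tz":0,"yaw":0},{"tx":-1,"ty":0,"tz":0,"yaw":0},{"tx":-1.5,"ty":0,"tz":0,"yaw":0},{"tx":-2.5,"ty":0,"tz":0,"yaw":0},{"tx":-3.5,"ty":0,"tz":0,"yaw":0},{"tx":-4,"ty":0,"tz":1,"yaw":0},{"tx":-4,"ty":0,"tz":1,"yaw":0},{"tx":-2,"ty":0,"tz":1,"yaw":0},{"tx":0,"ty":0,"tz":0,"yaw":0}]'; python3 - <<'E'
from h import *
from plant import imaging
st,_=show()
for n in ("wrist","side"):
    f=imaging.grab_frame(n); a=f["pixels"][:,:,::-1]
    a=a[100:300,200:460] if n=="wrist" else a[140:265,280:440]
    cv2.imwrite(f"pics/{n}9.png",cv2.resize(a,(780,600),interpolation=cv2.INTER_CUBIC))
E
```

```text
clock: 13.68
position: [553.8, -109.7, 223.4]
eef_rot: [-0.01, 0.706, 0.009, 0.709]
wrist_force: [-0.0, -0.3, -0.8]
grip_width: 43.5
t13.68 tcp w [ 553.8 -109.7  223.4] u [-97.  -51.7 223.4] yawdeg of tool y in unit 90.2 tilt 0.26 F [-0.  -0.3 -0.8] grip 43.5 q [-0.33  0.41  1.42  0.    1.3  -1.93]
```

View pics/wrist9.png

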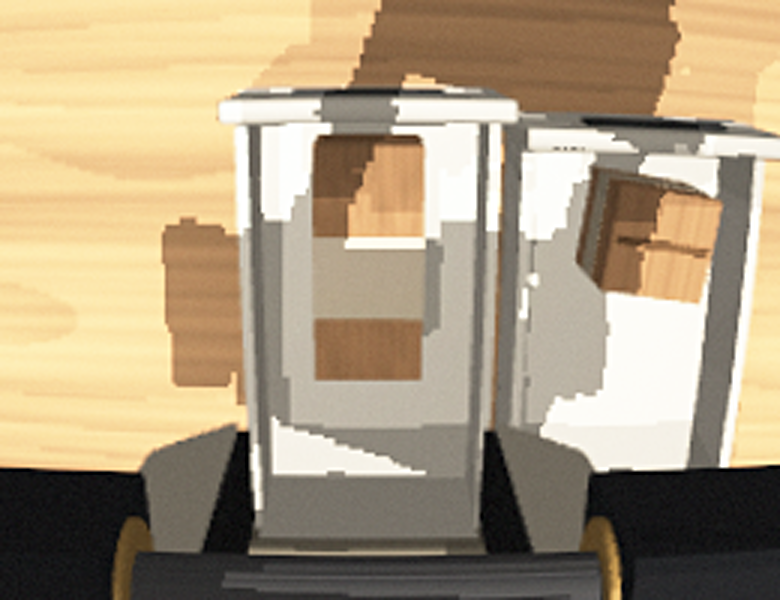

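View pics/side9.png

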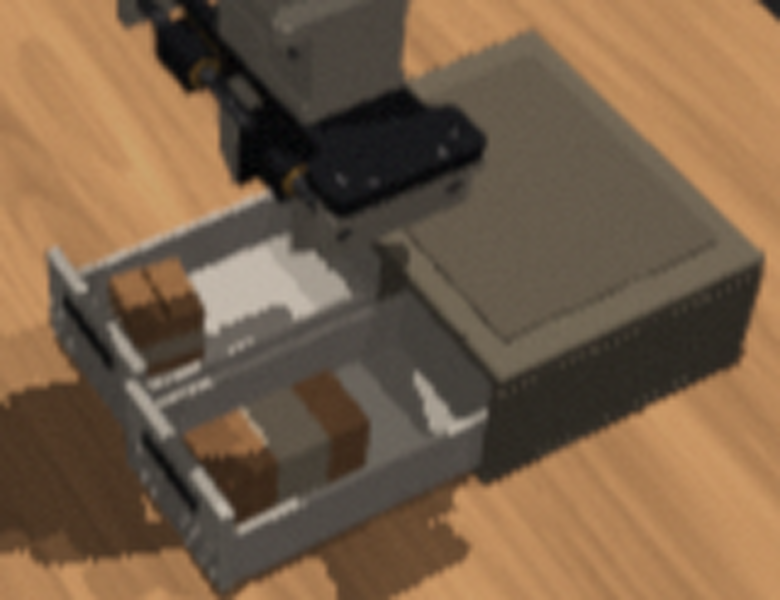

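```bash
python3 - <<'E'
from h import *
st,_=show()
for n,v,a,b,z in [('front',135,315,425,56),('rear',380,315,422,56),('Rpanel in',122,225,515,78),('Lpanel in',155,530,770,78)]:
    print(n,[w2u(wback((200+u/3,100+v/3),z,st)).round(1)[:2].tolist() for u in (a,b)])
togo([-205,-51.5,40])
E
python3 -m inch '[{"tx":0,"ty":0,"tz":-2,"yaw":0},{"tx":0,"ty":0,"tz":-3,"yaw":0},{"tx":0,"ty":0,"tz":-3,"yaw":0},{"tx":0,"ty":0,"tz":-2.8,"yaw":0},{"tx":3,"ty":0,"tz":0,"yaw":0},{"tx":4,"ty":0,"tz":0,"yaw":0},{"tx":4,"ty":0,"tz":0,"yaw":0},{"tx":4,"ty":0,"tz":0,"yaw":0},{"tx":3.2,"ty":0,"tz":0,"yaw":0},{"tx":0,"ty":0,"tz":0,"yaw":0},{"tx":0,"ty":0,"tz":0,"yaw":0}]' -1 20; python3 - <<'E'
from h import *
from plant import imaging
st,_=show()
for n in ("wrist","side"):
    f=imaging.grab_frame(n); a=f["pixels"][:,:,::-1]
    a=a[100:400,120:520] if n=="wrist" else a[140:265,280:440]
    cv2.imwrite(f"pics/{n}10.png",cv2.resize(a,(780,600),interpolation=cv2.INTER_CUBIC))
E
```

```text
t13.78 tcp w [ 552.  -109.4  220.6] u [-98.8 -51.3 220.6] yawdeg of tool y in unit 90.2 tilt 0.07 F [-0.   0.  -0.1] grip 43.5 q [-0.33  0.42  1.43  0.    1.3  -1.93]
front [[-145.3, -69.6], [-145.5, -31.2]]
rear [[-54.2, -70.5], [-54.3, -30.5]]
Rpanel in [[-152.2, -97.8], [-152.6, -3.1]]
Lpanel in [[-141.8, 2.2], [-145.2, 88.5]]
t13.78 tcp w [ 552.  -109.4  220.6] u [-98.8 -51.3 220.6] yawdeg of tool y in unit 90.2 tilt 0.07 F [-0.   0.  -0.1] grip 43.5 q [-0.33  0.42  1.43  0.    1.3  -1.93]
cm tool shift to [-205, -51.5, 40] [ 1.808e+01  1.000e-02 -1.060e+01]
clock: 15.15
position: [444.8, -112.5, 39.6]
eef_rot: [-0.009, 0.707, 0.009, 0.707]
wrist_force: [-0.6, -0.0, 0.2]
grip_width: 0.6
t15.15 tcp w [ 444.8 -112.5   39.6] u [-206.   -51.9   39.6] yawdeg of tool y in unit 90.2 tilt 0.0 F [-0.6 -0.   0.2] grip 0.6 q [-0.42  0.48  1.93  0.    0.73 -2.01]
```

View pics/wrist10.png

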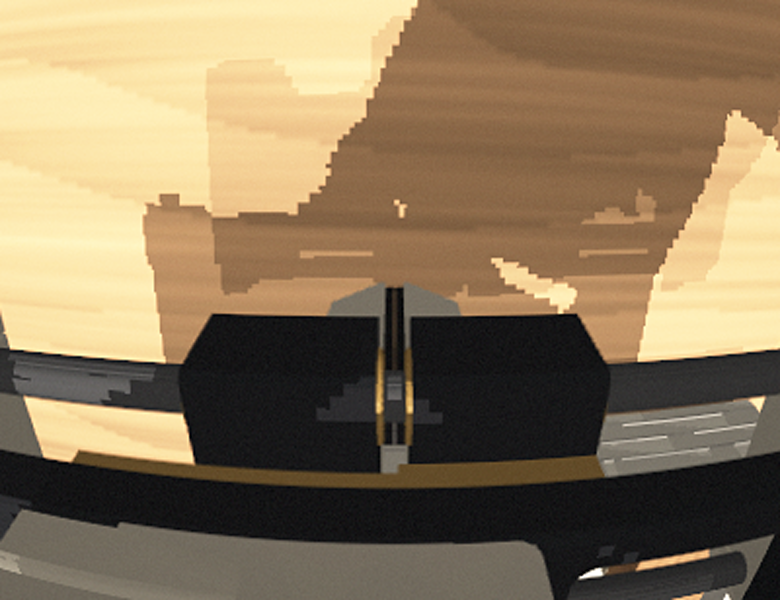

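View pics/side10.png

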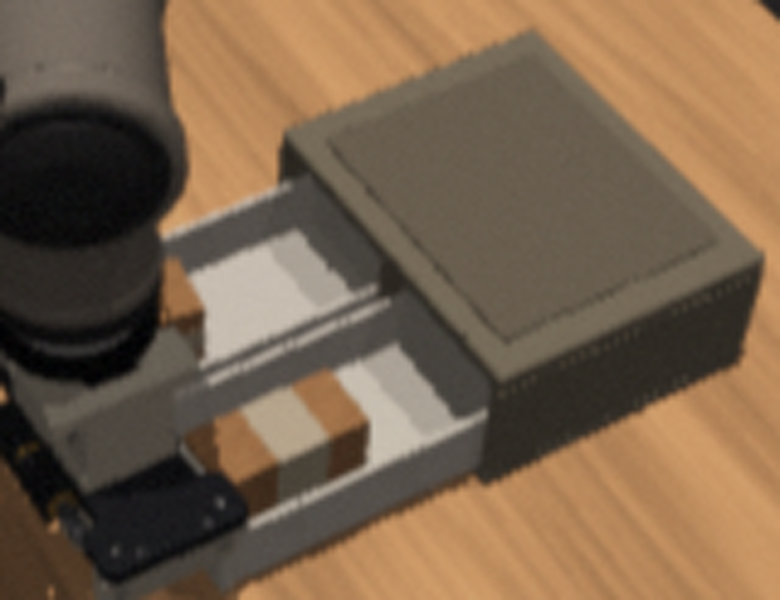

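```bash
python3 -m inch '[{"tx":0,"ty":0,"tz":1,"yaw":0},{"tx":0,"ty":0,"tz":1,"yaw":0},{"tx":0,"ty":0,"tz":0.7,"yaw":0},{"tx":0,"ty":0,"tz":0.3,"yaw":0},{"tx":0,"ty":0,"tz":0.2,"yaw":0},{"tx":0,"ty":0,"tz":0.2,"yaw":0},{"tx":0,"ty":0,"tz":0.2,"yaw":0},{"tx":0,"ty":0,"tz":0.2,"yaw":0},{"tx":0,"ty":0,"tz":0.2,"yaw":0},{"tx":0,"ty":0,"tz":0.2,"yaw":0},{"tx":0,"ty":0,"tz":0.2,"yaw":0},{"tx":0,"ty":0,"tz":0.2,"yaw":0}]'; python3 - <<'E'
from h import *
from plant import imaging
st,_=show()
E
```

```text
clock: 16.75
position: [490.7, -111.2, 39.0]
eef_rot: [-0.009, 0.707, 0.01, 0.707]
wrist_force: [-4.0, -1.7, 2.0]
grip_width: 0.5
t16.75 tcp w [ 490.7 -111.2   39. ] u [-160.1  -51.6   39. ] yawdeg of tool y in unit 90.2 tilt 0.03 F [-4.  -1.7  2. ] grip 0.5 q [-0.38  0.54  1.81  0.    0.79 -1.97]
```

```bash
python3 -m inch '[{"tx":0,"ty":0,"tz":0.2,"yaw":0},{"tx":0,"ty":0,"tz":0.3,"yaw":0},{"tx":0,"ty":0,"tz":0.4,"yaw":0},{"tx":0,"ty":0,"tz":0.5,"yaw":0},{"tx":0,"ty":0,"tz":0.5,"yaw":0},{"tx":0,"ty":0,"tz":0.5,"yaw":0},{"tx":0,"ty":0,"tz":0.5,"yaw":0},{"tx":0,"ty":0,"tz":0.5,"yaw":0},{"tx":0,"ty":0,"tz":0.4,"yaw":0},{"tx":0,"ty":0,"tz":0.3,"yaw":0},{"tx":0,"ty":0,"tz":0.2,"yaw":0}]'; python3 - <<'E'
from h import *
from plant import imaging
st,_=show()
for n in ("side",):
    f=imaging.grab_frame(n); a=f["pixels"][:,:,::-1]
    a=a[100:400,120:520] if n=="wrist" else a[140:265,280:440]
    cv2.imwrite(f"pics/{n}11.png",cv2.resize(a,(780,600),interpolation=cv2.INTER_CUBIC))
E
```

```text
clock: 18.12
position: [533.9, -110.0, 39.1]
eef_rot: [-0.009, 0.707, 0.01, 0.707]
wrist_force: [-3.7, 1.6, 0.6]
grip_width: 0.6
t18.12 tcp w [ 533.9 -110.    39.1] u [-116.9  -51.5   39.1] yawdeg of tool y in unit 90.2 tilt 0.01 F [-3.7  1.6  0.6] grip 0.6 q [-0.34  0.6   1.69  0.    0.85 -1.94]
```

View pics/side11.png

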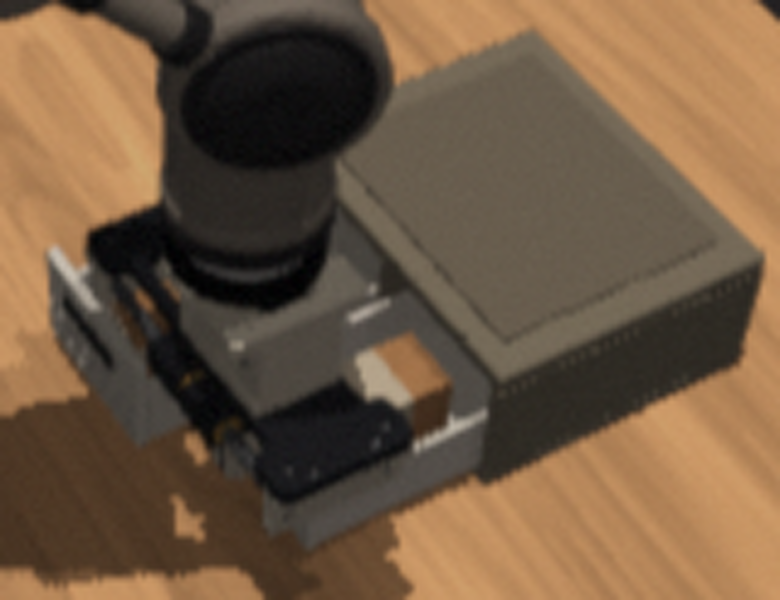

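```bash
python3 -m inch '[{"tx":0,"ty":0,"tz":0.3,"yaw":0},{"tx":0,"ty":0,"tz":0.4,"yaw":0},{"tx":0,"ty":0,"tz":0.5,"yaw":0},{"tx":0,"ty":0,"tz":0.5,"yaw":0},{"tx":0,"ty":0,"tz":0.5,"yaw":0},{"tx":0,"ty":0,"tz":0.5,"yaw":0},{"tx":0,"ty":0,"tz":0.5,"yaw":0},{"tx":0,"ty":0,"tz":0.5,"yaw":0},{"tx":0,"ty":0,"tz":0.5,"yaw":0},{"tx":0,"ty":0,"tz":0.5,"yaw":0},{"tx":0,"ty":0,"tz":0.5,"yaw":0},{"tx":0,"ty":0,"tz":0.5,"yaw":0},{"tx":0,"ty":0,"tz":0.5,"yaw":0},{"tx":0,"ty":0,"tz":0.5,"yaw":0},{"tx":0,"ty":0,"tz":0.5,"yaw":0},{"tx":0,"ty":0,"tz":0.4,"yaw":0},{"tx":0,"ty":0,"tz":0.3,"yaw":0},{"tx":0,"ty":0,"tz":0.2,"yaw":0},{"tx":0,"ty":0,"tz":0.2,"yaw":0}]'; python3 - <<'E'
from h import *
from plant import imaging
st,_=show()
for n in ("side","scene"):
    f=imaging.grab_frame(n); a=f["pixels"][:,:,::-1]
    a=a[150:275,205:360] if n=="scene" else a[140:265,280:440]
    cv2.imwrite(f"pics/{n}12.png",cv2.resize(a,(780,600),interpolation=cv2.INTER_CUBIC))
E
```

```text
clock: 20.55
position: [617.0, -107.6, 39.1]
eef_rot: [-0.009, 0.707, 0.01, 0.707]
wrist_force: [-4.6, 3.0, 0.4]
grip_width: 0.4
t20.55 tcp w [ 617.  -107.6   39.1] u [-33.9 -51.   39.1] yawdeg of tool y in unit 90.2 tilt 0.02 F [-4.6  3.   0.4] grip 0.4 q [-0.3   0.71  1.44  0.    0.98 -1.89]
```

View pics/side12.png

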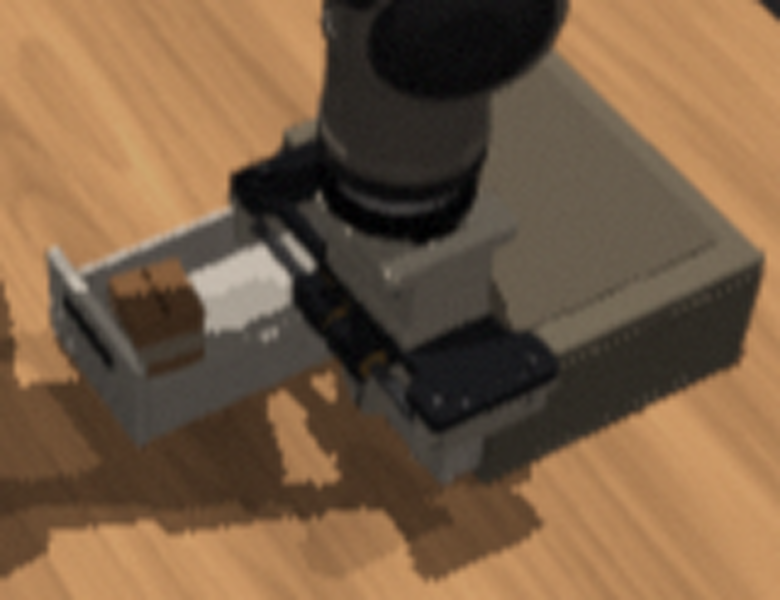

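View pics/scene12.png

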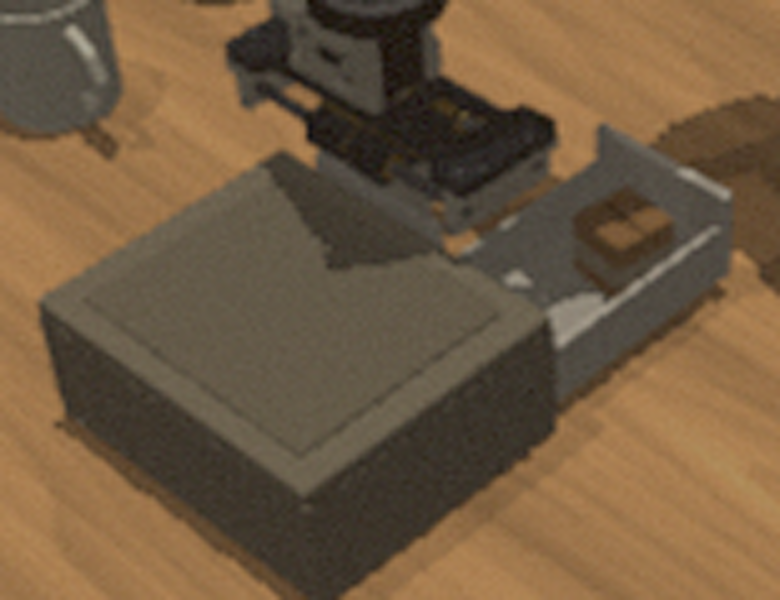

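```bash
python3 -m inch '[{"tx":0,"ty":0,"tz":0.2,"yaw":0},{"tx":0,"ty":0,"tz":0.2,"yaw":0},{"tx":0,"ty":0,"tz":0.2,"yaw":0},{"tx":0,"ty":0,"tz":0.15,"yaw":0},{"tx":0,"ty":0,"tz":0.15,"yaw":0},{"tx":0,"ty":0,"tz":0.1,"yaw":0},{"tx":0,"ty":0,"tz":0.1,"yaw":0},{"tx":0,"ty":0,"tz":0.1,"yaw":0}]'; python3 -c "
from h import *
show()"
python3 -m inch '[{"tx":0,"ty":0,"tz":0.1,"yaw":0},{"tx":0,"ty":0,"tz":0.1,"yaw":0}]'; python3 -c "
from h import *
show()"
```

```text
clock: 21.65
position: [628.8, -107.5, 39.1]
eef_rot: [-0.009, 0.707, 0.01, 0.707]
wrist_force: [-4.4, 3.4, 0.7]
grip_width: 0.2
t21.65 tcp w [ 628.8 -107.5   39.1] u [-22.  -51.2  39.1] yawdeg of tool y in unit 90.2 tilt 0.01 F [-4.4  3.4  0.7] grip 0.2 q [-0.29  0.73  1.41  0.    1.01 -1.89]
clock: 21.9
position: [630.8, -107.4, 39.1]
eef_rot: [-0.009, 0.707, 0.01, 0.707]
wrist_force: [-3.9, 3.2, 0.5]
grip_width: 0.5
t21.90 tcp w [ 630.8 -107.4   39.1] u [-20.  -51.2  39.1] yawdeg of tool y in unit 90.2 tilt 0.01 F [-3.9  3.2  0.5] grip 0.5 q [-0.29  0.73  1.4   0.    1.01 -1.89]
```

```bash
python3 -m inch '[{"tx":0,"ty":0,"tz":0.1,"yaw":0},{"tx":0,"ty":0,"tz":0.1,"yaw":0}]'; python3 -m inch '[{"tx":0,"ty":0,"tz":0.1,"yaw":0}]'; python3 -m inch '[{"tx":0,"ty":0,"tz":0.1,"yaw":0}]'
```

```text
clock: 22.15
position: [632.8, -107.4, 39.1]
eef_rot: [-0.009, 0.707, 0.01, 0.707]
wrist_force: [-5.3, 3.0, -0.2]
grip_width: 0.4
clock: 22.28
position: [633.8, -107.3, 39.1]
eef_rot: [-0.009, 0.707, 0.01, 0.707]
wrist_force: [-3.8, 3.7, 1.1]
grip_width: 0.6
clock: 22.4
position: [633.8, -107.3, 39.1]
eef_rot: [-0.009, 0.708, 0.01, 0.706]
wrist_force: [-10.6, 3.4, 4.3]
grip_width: 0.6
```

```bash
python3 -m inch '[{"tx":0,"ty":0,"tz":0.05,"yaw":0},{"tx":0,"ty":0,"tz":0,"yaw":0}]'; python3 -m inch '[{"tx":0,"ty":0,"tz":-0.3,"yaw":0},{"tx":0,"ty":0,"tz":-0.8,"yaw":0},{"tx":0,"ty":0,"tz":-2,"yaw":0},{"tx":0,"ty":0,"tz":-3,"yaw":0},{"tx":0,"ty":0,"tz":-4,"yaw":0},{"tx":0,"ty":0,"tz":-4,"yaw":0},{"tx":0,"ty":0,"tz":-4,"yaw":0},{"tx":0,"ty":0,"tz":0,"yaw":0}]';  python3 - <<'E'
from h import *
from plant import imaging
st,_=show()
togo([-196,50,39])
for n in ("side","scene"):
    f=imaging.grab_frame(n); a=f["pixels"][:,:,::-1]
    a=a[150:275,205:360] if n=="scene" else a[140:265,280:440]
    cv2.imwrite(f"pics/{n}13.png",cv2.resize(a,(780,600),interpolation=cv2.INTER_CUBIC))
E
```

```text
clock: 22.65
position: [633.7, -107.3, 39.1]
eef_rot: [-0.009, 0.708, 0.01, 0.706]
wrist_force: [-10.9, 3.0, 4.1]
grip_width: 0.4
clock: 23.65
position: [452.2, -112.2, 39.4]
eef_rot: [-0.009, 0.707, 0.009, 0.707]
wrist_force: [0.4, -1.0, 0.2]
grip_width: 0.5
t23.65 tcp w [ 452.2 -112.2   39.4] u [-198.7  -51.8   39.4] yawdeg of tool y in unit 90.1 tilt 0.04 F [ 0.4 -1.   0.2] grip 0.5 q [-0.41  0.49  1.91 -0.    0.74 -2.  ]
t23.65 tcp w [ 452.2 -112.2   39.4] u [-198.7  -51.8   39.4] yawdeg of tool y in unit 90.1 tilt 0.04 F [ 0.4 -1.   0.2] grip 0.5 q [-0.41  0.49  1.91 -0.    0.74 -2.  ]
cm tool shift to [-196, 50, 39] [ 0.05 10.18  0.29]
```

View pics/side13.png

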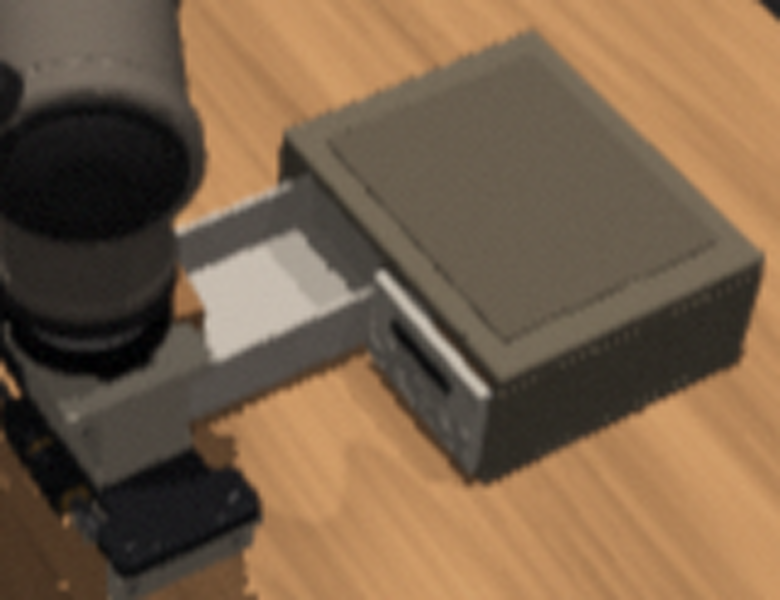

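View pics/scene13.png

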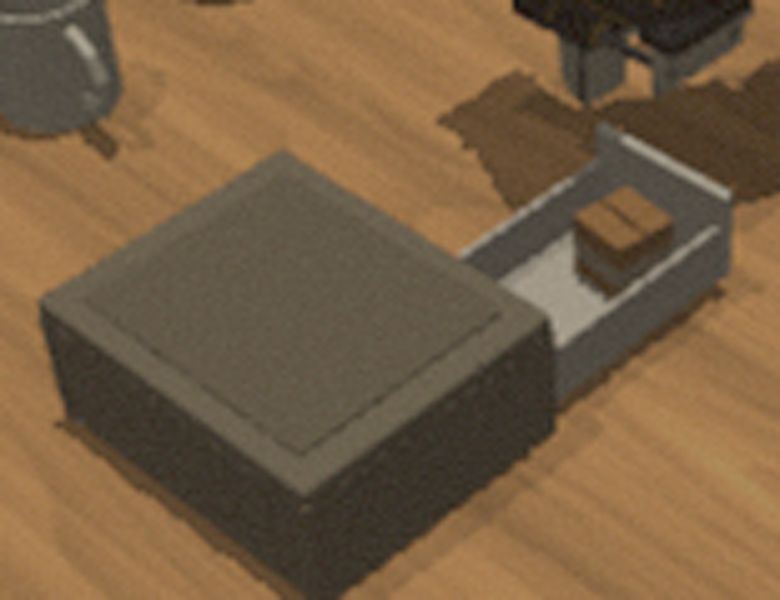

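The right drawer's panel sits flush against the face. Now I do the left one the same way.

```bash
python3 -m inch '[{"tx":0,"ty":2,"tz":0,"yaw":0},{"tx":0,"ty":3,"tz":0,"yaw":0},{"tx":0,"ty":3,"tz":0,"yaw":0},{"tx":0,"ty":2.2,"tz":0,"yaw":0},{"tx":0,"ty":0,"tz":0,"yaw":0},{"tx":0,"ty":0,"tz":1.5,"yaw":0},{"tx":0,"ty":0,"tz":1,"yaw":0},{"tx":0,"ty":0,"tz":0.5,"yaw":0},{"tx":0,"ty":0,"tz":0.2,"yaw":0},{"tx":0,"ty":0,"tz":0.2,"yaw":0},{"tx":0,"ty":0,"tz":0.2,"yaw":0},{"tx":0,"ty":0,"tz":0.2,"yaw":0},{"tx":0,"ty":0,"tz":0.2,"yaw":0},{"tx":0,"ty":0,"tz":0.2,"yaw":0}]'; python3 - <<'E'
from h import *
st,_=show()
E
```

```text
clock: 25.5
position: [493.0, -9.1, 39.0]
eef_rot: [-0.009, 0.707, 0.01, 0.707]
wrist_force: [-4.1, -0.2, 1.9]
grip_width: 0.4
t25.50 tcp w [493.   -9.1  39. ] u [-155.4   50.4   39. ] yawdeg of tool y in unit 90.2 tilt 0.07 F [-4.1 -0.2  1.9] grip 0.4 q [-0.17  0.53  1.84 -0.    0.78 -1.77]
```

```bash
python3 -m inch '[{"tx":0,"ty":0,"tz":0.2,"yaw":0},{"tx":0,"ty":0,"tz":0.3,"yaw":0},{"tx":0,"ty":0,"tz":0.4,"yaw":0},{"tx":0,"ty":0,"tz":0.5,"yaw":0},{"tx":0,"ty":0,"tz":0.5,"yaw":0},{"tx":0,"ty":0,"tz":0.5,"yaw":0},{"tx":0,"ty":0,"tz":0.5,"yaw":0},{"tx":0,"ty":0,"tz":0.5,"yaw":0},{"tx":0,"ty":0,"tz":0.4,"yaw":0},{"tx":0,"ty":0,"tz":0.3,"yaw":0}]'; python3 - <<'E'
from h import *
from plant import imaging
st,_=show()
for n in ("side","scene"):
    f=imaging.grab_frame(n); a=f["pixels"][:,:,::-1]
    a=a[150:275,205:360] if n=="scene" else a[140:265,280:440]
    cv2.imwrite(f"pics/{n}14.png",cv2.resize(a,(780,600),interpolation=cv2.INTER_CUBIC))
E
```

```text
clock: 26.75
position: [534.7, -7.9, 39.0]
eef_rot: [-0.009, 0.707, 0.01, 0.707]
wrist_force: [-4.4, 1.3, 1.1]
grip_width: 0.5
t26.75 tcp w [534.7  -7.9  39. ] u [-113.7   50.6   39. ] yawdeg of tool y in unit 90.2 tilt 0.02 F [-4.4  1.3  1.1] grip 0.5 q [-0.16  0.58  1.72  0.    0.84 -1.76]
```

View pics/scene14.png

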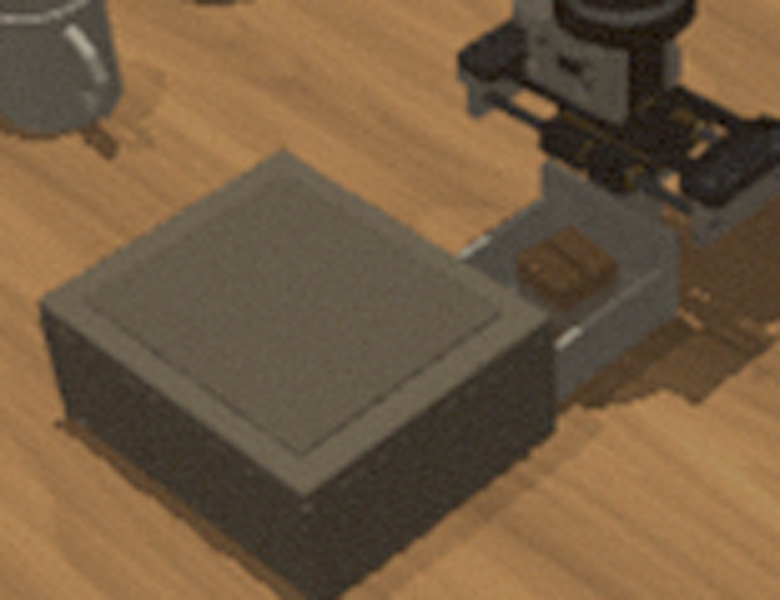

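The short carton stands and travels with its drawer. Continuing the push.

```bash
python3 -m inch '[{"tx":0,"ty":0,"tz":0.3,"yaw":0},{"tx":0,"ty":0,"tz":0.4,"yaw":0},{"tx":0,"ty":0,"tz":0.5,"yaw":0},{"tx":0,"ty":0,"tz":0.5,"yaw":0},{"tx":0,"ty":0,"tz":0.5,"yaw":0},{"tx":0,"ty":0,"tz":0.5,"yaw":0},{"tx":0,"ty":0,"tz":0.5,"yaw":0},{"tx":0,"ty":0,"tz":0.5,"yaw":0},{"tx":0,"ty":0,"tz":0.5,"yaw":0},{"tx":0,"ty":0,"tz":0.5,"yaw":0},{"tx":0,"ty":0,"tz":0.5,"yaw":0},{"tx":0,"ty":0,"tz":0.5,"yaw":0},{"tx":0,"ty":0,"tz":0.5,"yaw":0},{"tx":0,"ty":0,"tz":0.5,"yaw":0},{"tx":0,"ty":0,"tz":0.5,"yaw":0},{"tx":0,"ty":0,"tz":0.4,"yaw":0},{"tx":0,"ty":0,"tz":0.3,"yaw":0},{"tx":0,"ty":0,"tz":0.2,"yaw":0},{"tx":0,"ty":0,"tz":0.2,"yaw":0}]'; python3 - <<'E'
from h import *
st,_=show()
E
```

```text
clock: 29.22
position: [617.7, -5.6, 39.1]
eef_rot: [-0.009, 0.707, 0.01, 0.707]
wrist_force: [-4.0, 3.3, -0.0]
grip_width: 0.5
t29.23 tcp w [617.7  -5.6  39.1] u [-30.7  50.9  39.1] yawdeg of tool y in unit 90.2 tilt 0.02 F [-4.   3.3 -0. ] grip 0.5 q [-0.13  0.7   1.47  0.    0.97 -1.73]
```

```bash
python3 -m inch '[{"tx":0,"ty":0,"tz":0.2,"yaw":0},{"tx":0,"ty":0,"tz":0.2,"yaw":0},{"tx":0,"ty":0,"tz":0.2,"yaw":0},{"tx":0,"ty":0,"tz":0.15,"yaw":0},{"tx":0,"ty":0,"tz":0.15,"yaw":0},{"tx":0,"ty":0,"tz":0.1,"yaw":0},{"tx":0,"ty":0,"tz":0.1,"yaw":0}]'; python3 -m inch '[{"tx":0,"ty":0,"tz":0.1,"yaw":0}]'; python3 -m inch '[{"tx":0,"ty":0,"tz":0.1,"yaw":0}]'; python3 -c "
from h import *
show()"
```

```text
clock: 30.1
position: [628.7, -5.3, 39.1]
eef_rot: [-0.009, 0.707, 0.01, 0.707]
wrist_force: [-4.5, 1.8, -0.6]
grip_width: 0.7
clock: 30.22
position: [629.7, -5.3, 39.1]
eef_rot: [-0.009, 0.707, 0.01, 0.707]
wrist_force: [-4.9, 3.0, -0.6]
grip_width: 0.5
clock: 30.35
position: [630.6, -5.2, 39.1]
eef_rot: [-0.009, 0.707, 0.01, 0.707]
wrist_force: [-3.2, 3.2, -0.5]
grip_width: -0.0
t30.35 tcp w [630.6  -5.2  39.1] u [-17.8  51.   39.1] yawdeg of tool y in unit 90.2 tilt 0.02 F [-3.2  3.2 -0.5] grip -0.0 q [-0.13  0.72  1.43  0.    0.99 -1.73]
```

```bash
python3 -m inch '[{"tx":0,"ty":0,"tz":0.1,"yaw":0}]'; python3 -m inch '[{"tx":0,"ty":0,"tz":0.1,"yaw":0}]';
```

```text
clock: 30.48
position: [630.9, -5.2, 39.1]
eef_rot: [-0.009, 0.708, 0.01, 0.706]
wrist_force: [-9.8, 2.8, 3.8]
grip_width: 0.2
clock: 30.6
position: [630.8, -5.2, 39.1]
eef_rot: [-0.009, 0.709, 0.01, 0.706]
wrist_force: [-13.8, 1.8, 6.6]
grip_width: 0.3
```

```bash
python3 -m inch '[{"tx":0,"ty":0,"tz":-0.4,"yaw":0},{"tx":0,"ty":0,"tz":-0.8,"yaw":0},{"tx":0,"ty":0,"tz":-2,"yaw":0},{"tx":0,"ty":0,"tz":-3,"yaw":0},{"tx":0,"ty":0,"tz":-4,"yaw":0},{"tx":-3,"ty":0,"tz":-4,"yaw":0},{"tx":-4,"ty":0,"tz":-3,"yaw":0},{"tx":-4,"ty":0,"tz":0,"yaw":0},{"tx":-4,"ty":0,"tz":0,"yaw":0},{"tx":-4,"ty":0,"tz":0,"yaw":0},{"tx":0,"ty":0,"tz":0,"yaw":0}]';  python3 - <<'E'
from h import *
from plant import imaging
st,_=show()
for n in ("side","scene","wrist"):
    f=imaging.grab_frame(n); a=f["pixels"][:,:,::-1]
    if n!="wrist": a=cv2.resize(a[150:275,205:360] if n=="scene" else a[140:265,280:440],(780,600),interpolation=cv2.INTER_CUBIC)
    cv2.imwrite(f"pics/{n}15.png",a)
E
```

```text
clock: 31.98
position: [462.5, -10.6, 232.4]
eef_rot: [-0.01, 0.704, 0.009, 0.71]
wrist_force: [0.6, 0.3, -1.1]
grip_width: 0.7
t31.98 tcp w [462.5 -10.6 232.4] u [-186.    49.6  232.4] yawdeg of tool y in unit 90.2 tilt 0.51 F [ 0.6  0.3 -1.1] grip 0.7 q [-0.19  0.22  1.68 -0.    1.23 -1.79]
```

View pics/side15.png

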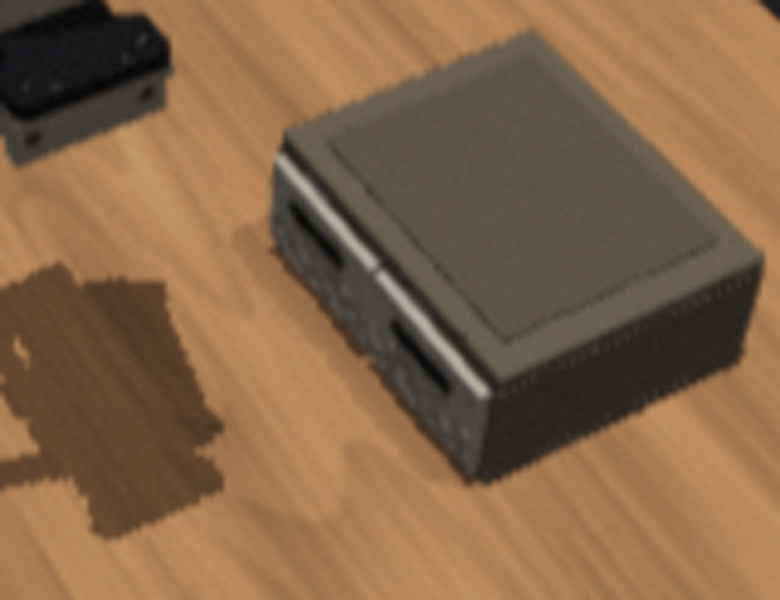

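View pics/scene15.png

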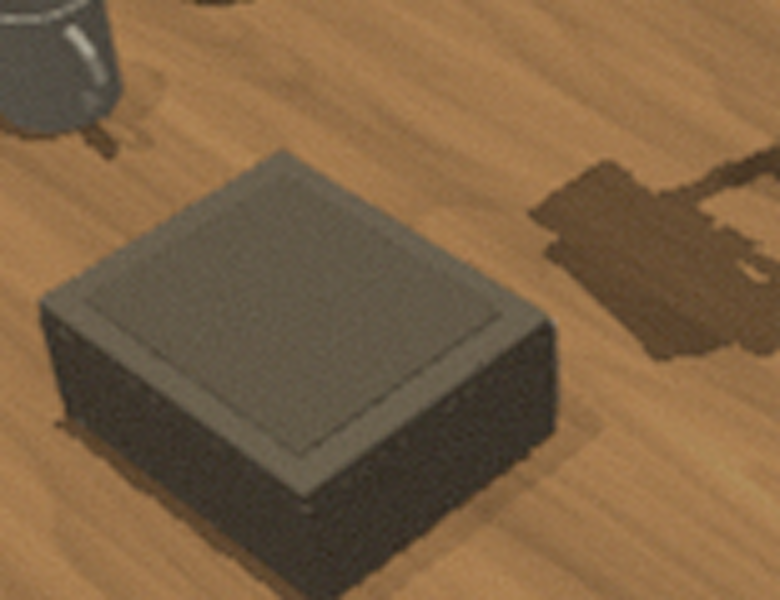

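View pics/wrist15.png

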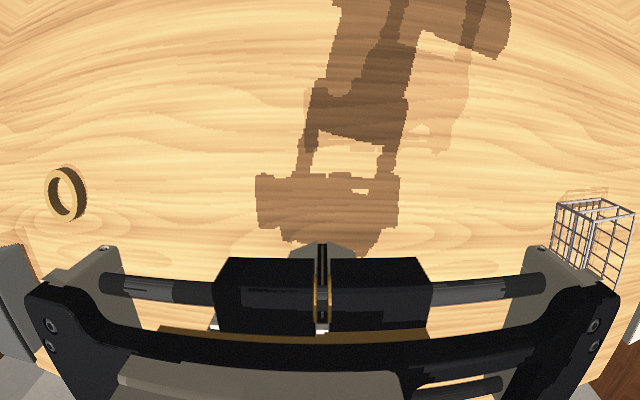

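Both panels lie in one line flush with the face (side crop 275,155 → 378,270 → 490,390). The gripper is clear, and the mug, tape and basket stand where they were. Handing in.

```bash
python3 -c "
from plant import job
print(job.hand_in())"
```

```text
the job is handed in; nothing more can be done
None
```

Both drawers are shut fully home with one carton in each: the tall one lying flat in the right drawer, the short one left standing in the left. I handed in at about 32 s; no verdict is reported.

- **Toppling:** with the right drawer still wide open, I gripped the tall carton lightly near its top. I moved it about 46 mm toward the rear and squared it to the drawer. Then I tipped it toward the front about its bottom edge, holding it until about 85°, so it never fell freely. A picture afterwards showed it flat on the floor, just clear of the front panel.
- **Closing:** I pushed each drawer at the middle of its front panel at up to about 40 mm/s, with the wrist force readings around 4–5 N, until it stopped. At the end stop the reading was about 11 N on the right and 14 N on the left.
- **Last checks:** in the final side picture both panels sit flush against the unit's face. The positions where the gripper stopped match "fully home" to about 1 mm. The gripper was well clear and touching nothing. The mug, tape and basket looked unmoved, judged by eye rather than measured.
- **Not seen:** the cartons cannot be seen once the drawers are shut. I last saw the short one standing with its drawer about 95 mm out, and the tall one lying flat with its drawer about 100 mm out.
- **Disagreement:** camera estimates of the drawer openings differed by up to about 7 mm between views. The push contact positions agreed with the values I used.

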